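# Swap battery packs on the bench charger

### The job

Swap the battery packs on the bench charger: flip its isolator toggle off, pull the deck out to its front stop, move every charged (green-topped) pack into the blue ready tray and lay each flat (red-topped) pack fully down in a deck bay of its own, then push the deck fully home and only then flip the toggle back on until it snaps over. The isolator must be off whenever the deck is away from home; all packs must finish right side up, lying flat, and the other things on the bench must be left where they are.

Things in the scene. Friction and masses are not known exactly. Their poses are not given: they have to be found in the camera images.
- charger: bench battery charger, fixed to the bench: base 290 (its x) by 350 mm (its y) with a yellow dock block along its far (+x) edge, 60 deep, 350 wide, top 70 mm above the bench. Origin at the centre of its underside; +x points from the deck to the dock, z up
- deck (a joint): position of the sliding deck (aluminium plate 140 by 330 mm with three bays) in m: 0 = fully home against the dock block, 0.09 = pulled out to its front stop. It slides along the charger's x axis, out towards -x; about 9 N of friction, stays where left. Starts at home
- deck_grip (a point): centre of the top of the deck's upright orange grip block: 20 (along the slide) by 30 mm, top 97 mm above the bench, standing free above the deck for 64 mm; at the deck's -y end. Moves with the deck; same axes as the charger
- isolator (a joint): angle in rad of the isolator toggle, a 77 mm lever with a red paddle, hinged on top of the dock block: +0.42 = ON (leans towards the charger's +y, green dot), -0.42 = OFF (leans towards -y, red dot), 0 = upright. A spring drives it from the centre to whichever side it is on; about 4 N sideways at the paddle gets it moving, and it snaps over by itself past the centre. Starts ON
- isolator_tip (a point): middle of the free end of the toggle's paddle (paddle 28 along charger x, 10 thick, 34 mm long down from this point)
- isolator_pivot (a point): the toggle's hinge axis (along the charger's x), 81 mm above the bench. The black boss it sits in tops out at this height
- tray: ready tray: low blue tray fixed to the bench, 230 (its x) by 170 mm (its y), 4 mm floor, 14 mm high 5 mm thick rim. Origin at the centre of its underside, z up. Two packs fit side by side with their length along the tray's y, 100 mm apart in x
- bay1 (a point): centre of the floor of a bay in the deck (25 mm above the bench): a shallow pocket 126 (its x) by 56 mm (its y) with 8 mm high edges, for one pack lying lengthwise along x; bays are 88 mm apart along y. Moves with the deck; same axes as the charger
- bay2 (a point): centre of the floor of a bay in the deck (25 mm above the bench): a shallow pocket 126 (its x) by 56 mm (its y) with 8 mm high edges, for one pack lying lengthwise along x; bays are 88 mm apart along y. Moves with the deck; same axes as the charger
- bay3 (a point): centre of the floor of a bay in the deck (25 mm above the bench): a shallow pocket 126 (its x) by 56 mm (its y) with 8 mm high edges, for one pack lying lengthwise along x; bays are 88 mm apart along y. Moves with the deck; same axes as the charger
- charged1: charged battery pack: black body, green top; 116 long (its x), 48 wide (its y) and 50 mm tall, about 0.42 kg. Origin at the centre of its underside, z up. Either way round is fine. Rough enough to lift by its 48 mm width with 20 to 40 N. Its reading is None if it is not there in this run. Starts in a bay
- charged2: charged battery pack: black body, green top; 116 long (its x), 48 wide (its y) and 50 mm tall, about 0.42 kg. Origin at the centre of its underside, z up. Either way round is fine. Rough enough to lift by its 48 mm width with 20 to 40 N. Its reading is None if it is not there in this run. Starts in a bay
- charged3: charged battery pack: black body, green top; 116 long (its x), 48 wide (its y) and 50 mm tall, about 0.42 kg. Origin at the centre of its underside, z up. Either way round is fine. Rough enough to lift by its 48 mm width with 20 to 40 N. Its reading is None if it is not there in this run. Starts in a bay
- flat1: flat (empty) battery pack: black body, red top; 116 long (its x), 48 wide (its y) and 50 mm tall, about 0.42 kg. Origin at the centre of its underside, z up. Either way round is fine. Rough enough to lift by its 48 mm width with 20 to 40 N. Its reading is None if it is not there in this run. Starts on the bench
- flat2: flat (empty) battery pack: black body, red top; 116 long (its x), 48 wide (its y) and 50 mm tall, about 0.42 kg. Origin at the centre of its underside, z up. Either way round is fine. Rough enough to lift by its 48 mm width with 20 to 40 N. Its reading is None if it is not there in this run. Starts on the bench
- flat3: flat (empty) battery pack: black body, red top; 116 long (its x), 48 wide (its y) and 50 mm tall, about 0.42 kg. Origin at the centre of its underside, z up. Either way round is fine. Rough enough to lift by its 48 mm width with 20 to 40 N. Its reading is None if it is not there in this run. Starts on the bench
- flat4: flat (empty) battery pack: black body, red top; 116 long (its x), 48 wide (its y) and 50 mm tall, about 0.42 kg. Origin at the centre of its underside, z up. Either way round is fine. Rough enough to lift by its 48 mm width with 20 to 40 N. Its reading is None if it is not there in this run. Starts on the bench
- wrench: steel wrench lying on the bench; not part of the job, leave it alone
- screwdriver: screwdriver lying on the bench; not part of the job, leave it alone
- socket: short steel socket, 38 mm across, 45 mm tall; not part of the job, leave it alone
- spraycan: spray can, 60 mm across, 170 mm tall; not part of the job, leave it alone
- oilbottle: black oil bottle, 70 mm across, 190 mm tall; not part of the job, leave it alone
- mug: blue mug, 80 mm across, 90 mm tall; not part of the job, leave it alone
- taperoll: grey roll of tape lying flat, 90 mm across, 22 mm tall; not part of the job, leave it alone
Mind the look-alikes: they are no part of the job. What is shaped like the flat1 but white is not meant.

How it is judged:
On the way, in this order (a step that is already met when the one before it is completed fails the run):
1. the isolator is flipped off while the deck is home (value of joint isolator below -0.35 rad and value of joint deck below 0.01 m), for 0.2 s.
2. the deck is pulled out to its front stop, isolator off (value of joint deck above 0.085 m and value of joint isolator below -0.35 rad), for 0.2 s.
3. with the deck out, every charged pack lies in the ready tray and every flat pack lies in a bay (all of step 2 and ((horizontal distance between flat1 and bay1 below 0.012 m and z of flat1 in the frame of bay1 below 0.005 m and angle between flat1's own z axis and vertical below 0.08 rad) or (horizontal distance between flat1 and bay2 below 0.012 m and z of flat1 in the frame of bay2 below 0.005 m and angle between flat1's own z axis and vertical below 0.08 rad) or (horizontal distance between flat1 and bay3 below 0.012 m and z of flat1 in the frame of bay3 below 0.005 m and angle between flat1's own z axis and vertical below 0.08 rad)) and ((horizontal distance between flat2 and bay1 below 0.012 m and z of flat2 in the frame of bay1 below 0.005 m and angle between flat2's own z axis and vertical below 0.08 rad) or (horizontal distance between flat2 and bay2 below 0.012 m and z of flat2 in the frame of bay2 below 0.005 m and angle between flat2's own z axis and vertical below 0.08 rad) or (horizontal distance between flat2 and bay3 below 0.012 m and z of flat2 in the frame of bay3 below 0.005 m and angle between flat2's own z axis and vertical below 0.08 rad)) and ((horizontal distance between flat3 and bay1 below 0.012 m and z of flat3 in the frame of bay1 below 0.005 m and angle between flat3's own z axis and vertical below 0.08 rad) or (horizontal distance between flat3 and bay2 below 0.012 m and z of flat3 in the frame of bay2 below 0.005 m and angle between flat3's own z axis and vertical below 0.08 rad) or (horizontal distance between flat3 and bay3 below 0.012 m and z of flat3 in the frame of bay3 below 0.005 m and angle between flat3's own z axis and vertical below 0.08 rad)) and ((horizontal distance between flat4 and bay1 below 0.012 m and z of flat4 in the frame of bay1 below 0.005 m and angle between flat4's own z axis and vertical below 0.08 rad) or (horizontal distance between flat4 and bay2 below 0.012 m and z of flat4 in the frame of bay2 below 0.005 m and angle between flat4's own z axis and vertical below 0.08 rad) or (horizontal distance between flat4 and bay3 below 0.012 m and z of flat4 in the frame of bay3 below 0.005 m and angle between flat4's own z axis and vertical below 0.08 rad)) and x of charged1 in the frame of tray between -0.1 and 0.1 m and y of charged1 in the frame of tray between -0.07 and 0.07 m and z of each of charged1, charged2, charged3 in the frame of tray below 0.012 m and angle between each of charged1, charged2, charged3's own z axis and vertical below 0.12 rad and x of charged2 in the frame of tray between -0.1 and 0.1 m and y of charged2 in the frame of tray between -0.07 and 0.07 m and x of charged3 in the frame of tray between -0.1 and 0.1 m and y of charged3 in the frame of tray between -0.07 and 0.07 m), for 0.2 s.
4. the deck is pushed fully home with the isolator still off (value of joint deck below 0.004 m and value of joint isolator below -0.35 rad), for 0.2 s.
5. the isolator is flipped back on (value of joint deck below 0.004 m and value of joint isolator above 0.35 rad), for 0.2 s.
At the end, for the whole second after the job is handed in: Deck within 4 mm of home, toggle ON (past +0.35 rad); every flat pack in a bay (within 12 mm of centre, 5 mm of floor, tilt under 0.08 rad); every charged pack flat in the ready tray (origin inside its rim, tilt under 0.12 rad); all at rest (all of step 5 and ((horizontal distance between flat1 and bay1 below 0.012 m and z of flat1 in the frame of bay1 below 0.005 m and angle between flat1's own z axis and vertical below 0.08 rad) or (horizontal distance between flat1 and bay2 below 0.012 m and z of flat1 in the frame of bay2 below 0.005 m and angle between flat1's own z axis and vertical below 0.08 rad) or (horizontal distance between flat1 and bay3 below 0.012 m and z of flat1 in the frame of bay3 below 0.005 m and angle between flat1's own z axis and vertical below 0.08 rad)) and ((horizontal distance between flat2 and bay1 below 0.012 m and z of flat2 in the frame of bay1 below 0.005 m and angle between flat2's own z axis and vertical below 0.08 rad) or (horizontal distance between flat2 and bay2 below 0.012 m and z of flat2 in the frame of bay2 below 0.005 m and angle between flat2's own z axis and vertical below 0.08 rad) or (horizontal distance between flat2 and bay3 below 0.012 m and z of flat2 in the frame of bay3 below 0.005 m and angle between flat2's own z axis and vertical below 0.08 rad)) and ((horizontal distance between flat3 and bay1 below 0.012 m and z of flat3 in the frame of bay1 below 0.005 m and angle between flat3's own z axis and vertical below 0.08 rad) or (horizontal distance between flat3 and bay2 below 0.012 m and z of flat3 in the frame of bay2 below 0.005 m and angle between flat3's own z axis and vertical below 0.08 rad) or (horizontal distance between flat3 and bay3 below 0.012 m and z of flat3 in the frame of bay3 below 0.005 m and angle between flat3's own z axis and vertical below 0.08 rad)) and ((horizontal distance between flat4 and bay1 below 0.012 m and z of flat4 in the frame of bay1 below 0.005 m and angle between flat4's own z axis and vertical below 0.08 rad) or (horizontal distance between flat4 and bay2 below 0.012 m and z of flat4 in the frame of bay2 below 0.005 m and angle between flat4's own z axis and vertical below 0.08 rad) or (horizontal distance between flat4 and bay3 below 0.012 m and z of flat4 in the frame of bay3 below 0.005 m and angle between flat4's own z axis and vertical below 0.08 rad)) and x of charged1 in the frame of tray between -0.1 and 0.1 m and y of charged1 in the frame of tray between -0.07 and 0.07 m and z of each of charged1, charged2, charged3 in the frame of tray below 0.012 m and angle between each of charged1, charged2, charged3's own z axis and vertical below 0.12 rad and x of charged2 in the frame of tray between -0.1 and 0.1 m and y of charged2 in the frame of tray between -0.07 and 0.07 m and x of charged3 in the frame of tray between -0.1 and 0.1 m and y of charged3 in the frame of tray between -0.07 and 0.07 m and linear speed of each of flat1, flat2, flat3, flat4, charged1, charged2, charged3 below 0.02 m/s); the robot touches nothing.
It fails at once if the deck is more than 20 mm away from home while the isolator is on (value of joint deck above 0.02 m and value of joint isolator above 0 rad).
It fails at once if one of the other things on the bench is moved more than 40 mm (distance of any of wrench, screwdriver, socket, spraycan, oilbottle, mug, mug, taperoll from where it was at the start of the episode above 0.04 m).
Of charged1, charged2, charged3 only 1 to 2 are there at a start; the rules pass over those that are not, and their reading is None.
Of flat1, flat2, flat3, flat4 only 2 to 3 are there at a start; the rules pass over those that are not, and their reading is None.
At some moment in a run one of flat1, flat2, flat3, flat4 may be knocked a few centimetres aside while the robot is not near it.
It also fails if it takes over 210 s, if anything falls off the work surface, if the arm or the gripper's body presses on something with over 40 N, if the wrist force passes 120 N, or if a joint passes its speed limit or range.

### The arm

A 6-joint arm with a two-finger parallel gripper is mounted at the origin on the work surface. World frame = base frame: x ahead of the robot, y to its left, z up, the work surface at z = 0. Lengths are in m, angles in rad, forces in N, time in s.
With the tool pointing down it reaches from about 0.225 to 0.875 m from the base axis. Payload 3.4 kg.
Tool frame: the origin (TCP) lies at the very end of the fingers, on their centre line; the grasp point (between the pads) lies 19 mm behind it; z points along the fingers, x is the direction in which the jaws open and shut, and the axes are right-handed (so a half turn about z gives the same grasp; the last joint's range is limited). The gripper opens to 85 mm and grips with 20 to 120 N. Pads are 22 mm wide; open, the fingers measure 114 mm over their backs; the gripper's body (76 mm by 85 mm) begins 54 mm behind the grasp point. The pads swing forward as they close: fully open they stand 13 mm farther back than shut.
Start: joints at [-1.455, 0.276, 1.505, -0, 1.361, -0.121], TCP at [0.135, -0.559, 0.231] pointing down, gripper open.
Joint ranges: [-2.89, 2.89], [-0.75, 2.08], [0.22, 2.7], [-1.18, 4.32], [0.11, 2.71], [-2.7, 2.7]. Speed limits (rad/s): [2.57, 2.57, 3.14, 3.14, 3.14, 3.14].

### API

Orientations are given as a unit quaternion [w, x, y, z].
In Python, from rig import manip gives the robot as it stands.
- The arm moves only by the tool carry_out, never from a script. Its argument "series" is a list of rows, each a list of 2 entries, a list of its own where there are three numbers: the shift along the tool's x, y, z in mm, then the turn about the tool's z in degrees. A call has 1 to 10 rows; each row shifts and turns the pose as measured when the row begins, along the tool's axes as they then stand; what a row does not reach is not made up. A row lasts 1/12 s, in which the tool goes at most 41.7 mm and 7.16 degrees, less where a joint would pass 70% of its speed; a pose out of reach is approached as far as the arm can. A call is refused whole if a number of a shift passes 41.7 or a number of a turn 7.16, either way. A call with a gripper value outside its range is refused whole. "fingers" is the finger opening in mm, from 0 to 85.4, set as the call begins (left out, the last holds). The fingers move at their own pace and stop on an object; "squeeze" is the grip in N (left out, the last holds). Time passes only in rows, so rows that do not move let the fingers close. It gives the time, the measured TCP pose, the force and the opening at its end, in the units of the state.
- manip.get_state(): the state, without advancing time (a new reading comes with each control period).
- manip.get_image(name): name is "scene" or "top" or "wrist"; returns a dict with "frame" (420x560x3 uint8, blue, green, red), "K" (3x3 intrinsics, pixels), "k1" (the pictures are not rectified: a ray, as slopes to the right and down, at radius r is drawn at 1 + k1 r^2 times it, then the intrinsics apply), "rvec" (rotation vector, rad) and "tvec" (3), from world to camera coordinates, as OpenCV has them; the wrist camera has in their place "mount" (4x4, takes a point from camera to tool coordinates, whose origin is the TCP and whose axes are the tool frame's). Camera axes: x right, y down, z forward; pixel columns grow to the right and rows downward; lengths in m; the calibration is good to about 2 mm. A picture is of the moment at which its call begins: read the wrist's pose just before it. There is no depth.
- manip.sign_off(): hands the job in, once; it reports no verdict.
The state is a dict: "clock": time; "qpos": joint angles; "qd": joint speeds; "effort": joint torques, N m; "position": TCP position; "ee_rot": TCP orientation; "contact_force": force on the tool from outside, world axes, zero at the start; "moment": the same for the moment, N m; "width": finger opening in m.
Only numpy, scipy, OpenCV 4.12 (cv2) and the standard library are available. Lean on these libraries where they do the work, as an engineer would, in place of code of your own. Each camera call takes 0.05 s, during which the arm holds its last target. There are 200 camera calls.

## Working session

There is one attempt and no reset: what is moved stays moved. The work goes in short steps, Python scripts to look and compute and a tool call to move; the robot and the scene stay as the last step left them, time stands still between calls to the robot, and variables do not carry over. Pictures are saved under pics/ and viewed, about 12 in all and at most 16, crops included, and the job is handed in when it is done.

Besides the shell and the picture viewer there is one more tool, called after "Emit:" as a command line: name --argument value ..., lists and objects as JSON in quotes. carry_out: Moves the arm, as the interface text tells. Its arguments: {"type":"object","properties":{"series":{"type":"array","items":{"type":"array"}},"fingers":{"type":"number"},"squeeze":{"type":"number"}},"required":["series"]}

```bash
mkdir -p pics; ls; cat > h.py <<'E'
import numpy as np, cv2
from rig import manip
from scipy.spatial.transform import Rotation as R
def cam(n):
    s=manip.get_state(); d=manip.get_image(n); K=np.array(d["K"],float)
    if n=="wrist":
        q=s["ee_rot"]; T=np.eye(4); T[:3,:3]=R.from_quat([q[1],q[2],q[3],q[0]]).as_matrix(); T[:3,3]=s["position"]
        W=T@np.array(d["mount"]); Rc=W[:3,:3].T; t=-Rc@W[:3,3]
    else:
        Rc=cv2.Rodrigues(np.array(d["rvec"],float))[0]; t=np.array(d["tvec"],float).ravel()
    return dict(f=d["frame"],K=K,k1=float(d["k1"]),R=Rc,t=t)
def ray(c,uv):
    uv=np.atleast_2d(np.array(uv,float)).reshape(-1,1,2)
    p=cv2.undistortPoints(uv,c["K"],np.array([c["k1"],0,0,0,0.])).reshape(-1,2)
    d=np.c_[p,np.ones(len(p))]@c["R"]
    return -c["R"].T@c["t"],d
def onz(c,uv,z):
    o,d=ray(c,uv); return o+d*((z-o[2])/d[:,2])[:,None]
def proj(c,P):
    P=np.atleast_2d(np.array(P,float))
    return cv2.projectPoints(P,cv2.Rodrigues(c["R"])[0],c["t"],c["K"],np.array([c["k1"],0,0,0,0.]))[0].reshape(-1,2)
def blobs(c,lo,hi,z,amin=60):
    h=cv2.cvtColor(c["f"],cv2.COLOR_BGR2HSV); lo=np.array(lo);hi=np.array(hi)
    m=cv2.inRange(h,lo,hi)
    if lo[0]==0 and hi[0]<=10: m|=cv2.inRange(h,np.array([172,lo[1],lo[2]]),np.array([180,255,255]))
    m=cv2.morphologyEx(m,cv2.MORPH_OPEN,np.ones((2,2),np.uint8)); out=[]
    for k in cv2.findContours(m,cv2.RETR_EXTERNAL,cv2.CHAIN_APPROX_NONE)[0]:
        if cv2.contourArea(k)<amin: continue
        w=onz(c,k.reshape(-1,2),z)[:,:2]*1000
        (x,y),(a,b),th=cv2.minAreaRect(w.astype(np.float32))
        if a<b: a,b,th=b,a,th+90
        mo=cv2.moments(k); th=(th+90)%180-90
        out.append(dict(px=(round(mo['m10']/mo['m00']),round(mo['m01']/mo['m00'])),A=cv2.contourArea(k),xy=(round(x,1),round(y,1)),LW=(round(a),round(b)),th=round(th,1)))
    return out
E
python3 - <<'E'
from h import *
for n in("scene","top"):
    c=cam(n); cv2.imwrite(f"pics/{n}0.png",c["f"]); print(n,-c["R"].T@c["t"])
    for nm,lo,hi,z in(("green",(40,90,50),(85,255,255),.075),("red",(0,120,60),(6,255,255),.05),("orange",(8,120,120),(20,255,255),.097),("blue",(95,100,50),(130,255,255),.014),("yellow",(21,100,100),(35,255,255),.07)):
        for b in blobs(c,lo,hi,z): print(nm,b)
print(manip.get_state())
E
```

```text
pics
scene [ 1.13682317 -0.76625584  1.03726907]
green {'px': (323, 230), 'A': 427.0, 'xy': (581.8, 45.3), 'LW': (119, 55), 'th': -8.0}
red {'px': (252, 315), 'A': 670.0, 'xy': (627.5, -310.7), 'LW': (117, 51), 'th': 3.0}
red {'px': (201, 270), 'A': 342.5, 'xy': (400.1, -300.6), 'LW': (118, 52), 'th': 9.0}
red {'px': (399, 294), 'A': 5785.0, 'xy': (869.1, 20.9), 'LW': (309, 180), 'th': 90.0}
red {'px': (355, 227), 'A': 69.0, 'xy': (636.1, 144.2), 'LW': (55, 28), 'th': -64.0}
red {'px': (385, 204), 'A': 214.5, 'xy': (632.6, 306.6), 'LW': (113, 59), 'th': 5.9}
red {'px': (350, 153), 'A': 115.0, 'xy': (381.5, 466.8), 'LW': (108, 36), 'th': -10.6}
red {'px': (378, 69), 'A': 395.5, 'xy': (51.9, 1147.7), 'LW': (236, 170), 'th': 38.6}
orange {'px': (110, 210), 'A': 10376.5, 'xy': (56.1, -313.0), 'LW': (554, 409), 'th': 89.1}
orange {'px': (292, 282), 'A': 80425.5, 'xy': (409.5, -69.2), 'LW': (1544, 1133), 'th': 89.7}
blue {'px': (139, 281), 'A': 897.0, 'xy': (282.6, -435.3), 'LW': (152, 78), 'th': -24.7}
blue {'px': (338, 186), 'A': 1756.5, 'xy': (445.7, 315.2), 'LW': (231, 173), 'th': -2.7
[... 2425 characters left out ...]
: -0.0}
{'clock': 0.1, 'qpos': array([-1.45499528e+00,  2.76532599e-01,  1.50600607e+00,  1.06624952e-05,
        1.36068701e+00, -1.20962576e-01]), 'qd': array([-8.78053650e-05, -9.47232431e-04, -2.35115638e-03, -1.62131632e-03,
        2.03975702e-04,  7.70112135e-04]), 'effort': array([ 1.66687820e-03, -4.17698801e+01, -2.46404761e+01, -1.39190615e-04,
        5.85600399e-03,  7.78266582e-06]), 'position': array([ 0.13483602, -0.55848902,  0.23052591]), 'ee_rot': array([-5.82525661e-04,  7.85670024e-01, -6.18645251e-01, -5.72173194e-04]), 'contact_force': array([ 0.08581732, -0.26330213, -0.99798126]), 'moment': array([ 0.03935178, -0.03890456,  0.01318541]), 'width': 0.08533744575664332}
```

View pics/top0.png

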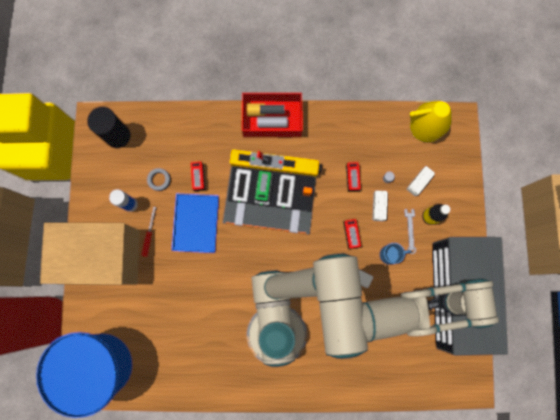

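View pics/scene0.png

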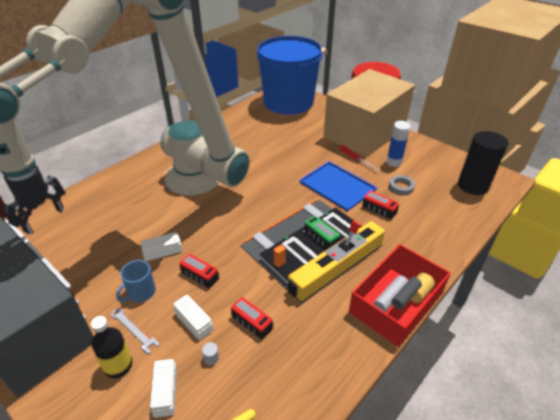

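Three red-topped flat packs are visible in the top view, at (353,234), (354,177) and (198,177). One charged pack sits in the middle bay at (264,186). The white look-alikes at (380,205) and (421,181) are not part of the job. The red box at the top edge is a toolbox. I'll move over the charger for a close look.

```bash
cat >> h.py <<'E'
def yaw(s):
    q=s["ee_rot"]; m=R.from_quat([q[1],q[2],q[3],q[0]]).as_matrix(); return np.degrees(np.arctan2(m[1,0],m[0,0])), np.degrees(np.arccos(-m[2,2]))
def plan(pts,p=None,y=None):
    "pts: (x,y,z mm, yaw deg tool-x): prints total tool shift & turn, turn made first"
    s=manip.get_state()
    if p is None: p=np.array(s["position"])*1000; y=yaw(s)[0]; print("at",p.round(1),"yaw",round(y,1),"tilt",round(yaw(s)[1],2),"t",s["clock"],"w",s["width"],"F",np.round(s["contact_force"],1))
    for t in pts:
        yy=t[3] if len(t)>3 else y
        d=np.array(t[:3])-p; a=np.radians(yy); turn=-((yy-y+180)%360-180)
        v=[d[0]*np.cos(a)+d[1]*np.sin(a), d[0]*np.sin(a)-d[1]*np.cos(a), -d[2]]
        print("turn %.1f"%turn,"shift",np.round(v,1),"min rows",int(np.ceil(np.abs(v).max()/41.7)), int(np.ceil(abs(turn)/7.16)))
        p=np.array(t[:3],float); y=yy
E
python3 - <<'E'
from h import *
np.set_printoptions(suppress=True,precision=3)
print(np.array(manip.get_image("wrist")["mount"]))
plan([(135,-559,380,-97.6),(500,30,380,-97.6)])
E
```

```text
[[ 1.    -0.001  0.    -0.002]
 [ 0.001  0.954  0.298 -0.076]
 [-0.    -0.298  0.954 -0.143]
 [ 0.     0.     0.     1.   ]]
at [ 134.8 -558.6  230.7] yaw -76.4 tilt 0.08 t 0.15 w 0.08554918566348751 F [-0.1  0.7 -1. ]
turn 21.2 shift [   0.4   -0.2 -149.3] min rows 4 3
turn -0.0 shift [-632.1 -283.9   -0. ] min rows 16 0
```

Emit:
carry_out --series '[[[0, 0, -37], 5.3], [[0, 0, -37], 5.3], [[0, 0, -37], 5.3], [[0, 0, -37], 5.3]]' --fingers 0

```text
clock: 0.48
position: [0.1341, -0.5529, 0.3707]
ee_rot: [0.009, -0.653, 0.758, 0.013]
contact_force: [-0.9, -1.6, -0.2]
width: 0.0387
```

Emit:
carry_out --series '[[[-31.6, -14.2, 0], 0], [[-31.6, -14.2, 0], 0], [[-31.6, -14.2, 0], 0], [[-31.6, -14.2, 0], 0], [[-31.6, -14.2, 0], 0], [[-31.6, -14.2, 0], 0], [[-31.6, -14.2, 0], 0], [[-31.6, -14.2, 0], 0], [[-31.6, -14.2, 0], 0], [[-31.6, -14.2, 0], 0]]'

```text
clock: 1.32
position: [0.3267, -0.2615, 0.3812]
ee_rot: [0.003, -0.646, 0.763, 0.005]
contact_force: [0.4, -0.3, -1.0]
width: -0.0
```

Emit:
carry_out --series '[[[-31.6, -14.2, 0], 0], [[-31.6, -14.2, 0], 0], [[-31.6, -14.2, 0], 0], [[-31.6, -14.2, 0], 0], [[-31.6, -14.2, 0], 0], [[-31.6, -14.2, 0], 0], [[-31.6, -14.2, 0], 0], [[-31.6, -14.2, 0], 0], [[-31.6, -14.2, 0], 0], [[0, 0, 0], 0]]'

```text
clock: 2.15
position: [0.5064, 0.0189, 0.3818]
ee_rot: [0.004, -0.648, 0.762, 0.006]
contact_force: [0.5, -0.7, -0.8]
width: -0.0
```

```bash
python3 - <<'E'
from h import *
plan([])
c=cam("wrist"); cv2.imwrite("pics/w1.png",c["f"])
for nm,lo,hi,z in(("green",(40,90,50),(85,255,255),.075),("red",(0,120,60),(6,255,255),.14),("orange",(8,150,120),(20,255,255),.097),("yellow",(21,100,100),(35,255,255),.07)):
  for b in blobs(c,lo,hi,z): print(nm,b)
E
```

```text
at [506.4  18.9 381.8] yaw -99.2 tilt 0.8 t 2.15 w -3.7192567538804193e-05 F [ 0.5 -0.7 -0.8]
green {'px': (249, 123), 'A': 2509.5, 'xy': (567.6, 53.1), 'LW': (119, 45), 'th': -7.7}
green {'px': (204, 47), 'A': 67.5, 'xy': (679.3, 92.9), 'LW': (12, 12), 'th': 80.3}
red {'px': (40, 282), 'A': 733.5, 'xy': (405.8, 389.3), 'LW': (82, 26), 'th': -10.0}
red {'px': (481, 203), 'A': 1917.0, 'xy': (426.3, -234.7), 'LW': (92, 40), 'th': 8.9}
red {'px': (76, 119), 'A': 2320.5, 'xy': (612.6, 254.5), 'LW': (90, 41), 'th': 5.4}
red {'px': (285, 44), 'A': 79.0, 'xy': (653.5, -10.8), 'LW': (11, 10), 'th': -9.0}
red {'px': (216, 34), 'A': 540.0, 'xy': (676.2, 64.5), 'LW': (31, 25), 'th': -11.8}
red {'px': (493, 48), 'A': 2900.5, 'xy': (610.3, -242.5), 'LW': (90, 41), 'th': 2.3}
orange {'px': (179, 353), 'A': 110.0, 'xy': (215.9, 244.1), 'LW': (58, 12), 'th': -61.2}
orange {'px': (277, 350), 'A': 200.0, 'xy': (199.0, 72.2), 'LW': (53, 19), 'th': -9.5}
orange {'px': (470, 331), 'A': 126.5, 'xy': (184.6, -252.1), 'LW': (67, 17), 'th': 87.4}
orange {'px': (72, 354), 'A': 2611.5, 'xy': (227.2, 476.9), 'L
[... 571 characters left out ...]
x': (16, 183), 'A': 649.0, 'xy': (552.2, 400.2), 'LW': (58, 50), 'th': -48.4}
orange {'px': (34, 165), 'A': 65.0, 'xy': (569.2, 365.2), 'LW': (28, 16), 'th': 87.3}
orange {'px': (420, 187), 'A': 2701.5, 'xy': (440.1, -172.2), 'LW': (116, 64), 'th': -6.8}
orange {'px': (6, 141), 'A': 168.0, 'xy': (603.5, 393.0), 'LW': (40, 19), 'th': -23.7}
orange {'px': (371, 121), 'A': 443.0, 'xy': (550.1, -111.1), 'LW': (44, 19), 'th': 81.0}
orange {'px': (469, 85), 'A': 19042.0, 'xy': (594.0, -251.0), 'LW': (483, 234), 'th': 39.0}
orange {'px': (84, 48), 'A': 16601.0, 'xy': (659.6, 190.2), 'LW': (378, 171), 'th': 79.7}
yellow {'px': (292, 47), 'A': 6320.0, 'xy': (666.0, 10.4), 'LW': (346, 63), 'th': 82.5}
```

View pics/w1.png

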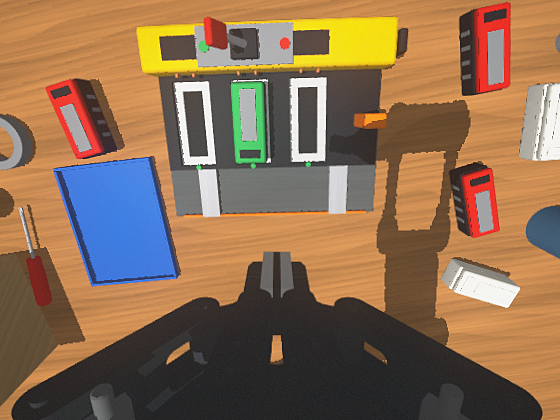

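The wrist view shows the toggle at (216,34), leaning left (ON). The grip block is at (371,121). The green pack is in the middle bay, and the bays on either side are empty. Next I compute the charger frame points.

```bash
python3 - <<'E'
from h import *
c=cam("wrist")
for z in(.05,):
  for b in blobs(c,(0,120,60),(6,255,255),z,400): print("red",b)
for b in blobs(c,(95,120,50),(125,255,255),.014,3000): print("tray",b)
for b in blobs(c,(0,0,200),(180,40,255),.033,300): print("bay",b)
print("greendot",onz(c,(204,47),.07)*1000,"reddot",onz(c,(285,44),.07)*1000,"boss",onz(c,(245,42),.081)*1000)
for z in (.15,.135): print(z,onz(c,[(216,34),(205,20),(222,18)],z)*1000)
im=cv2.resize(c["f"][0:150,130:410],None,fx=2.8,fy=2.8,interpolation=cv2.INTER_CUBIC); cv2.imwrite("pics/w1c.png",im)
E
```

```text
red {'px': (38, 282), 'A': 737.0, 'xy': (364.8, 479.1), 'LW': (103, 33), 'th': -9.6}
red {'px': (479, 202), 'A': 1913.0, 'xy': (389.8, -291.0), 'LW': (114, 49), 'th': 9.2}
red {'px': (73, 118), 'A': 2346.0, 'xy': (619.7, 312.6), 'LW': (111, 51), 'th': 5.4}
red {'px': (213, 33), 'A': 548.5, 'xy': (698.0, 78.0), 'LW': (38, 32), 'th': -12.0}
red {'px': (491, 47), 'A': 2934.0, 'xy': (617.0, -300.4), 'LW': (111, 49), 'th': 2.5}
tray {'px': (116, 221), 'A': 11200.0, 'xy': (434.5, 322.4), 'LW': (231, 174), 'th': -2.7}
bay {'px': (486, 289), 'A': 1257.0, 'xy': (213.5, -319.7), 'LW': (116, 46), 'th': 63.1}
bay {'px': (208, 193), 'A': 740.0, 'xy': (471.3, 142.2), 'LW': (80, 28), 'th': -7.4}
bay {'px': (336, 189), 'A': 749.0, 'xy': (443.3, -68.1), 'LW': (80, 28), 'th': -6.4}
bay {'px': (551, 126), 'A': 1093.5, 'xy': (496.8, -406.3), 'LW': (118, 32), 'th': 5.7}
bay {'px': (194, 122), 'A': 2587.5, 'xy': (582.8, 138.5), 'LW': (124, 52), 'th': -7.5}
bay {'px': (307, 118), 'A': 2738.5, 'xy': (559.9, -34.4), 'LW': (124, 53), 'th': -7.6}
greendot [[678.29399789  91.25548596  70.        ]] reddot [[663.88533159 -16.20590953  70.        ]] boss [[672.73540883  35.13957631  81.        ]]
0.15 [[671.39960481  60.10146913 150.        ]
 [686.73610437  68.91199735 150.        ]
 [685.494712    50.37458301 150.        ]]
0.135 [[675.05457998  62.3298923  135.        ]
 [691.00584763  71.49359313 135.        ]
 [689.71469368  52.21310109 135.        ]]
```

View pics/w1c.png

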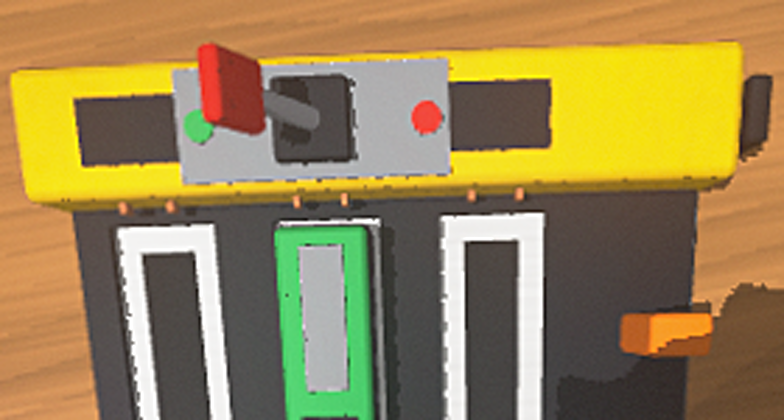

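```bash
python3 - <<'E'
from h import *
plan([(679.6,102,230,-97.6),(679.6,102,125,-97.6),(671.7,42.5,125,-97.6)])
E
```

```text
at [503.9  15.1 382.1] yaw -99.4 tilt 0.61 t 2.25 w 0.00022939146099386346 F [ 0.3 -0.2  0.2]
turn -1.8 shift [-109.4 -162.7  152.1] min rows 4 1
turn -0.0 shift [ -0.   0. 105.] min rows 3 0
turn -0.0 shift [60. -0. -0.] min rows 2 0
```

Emit:
carry_out --series '[[[-13.5, -20, 19], -1.8], [[-13.5, -20, 19], 0], [[-13.5, -20, 19], 0], [[-13.5, -20, 19], 0], [[-13.5, -20, 19], 0], [[-13.5, -20, 19], 0], [[-13.5, -20, 19], 0], [[-13.5, -20, 19], 0], [[0, 0, 0], 0], [[0, 0, 0], 0]]'

```text
clock: 3.08
position: [0.679, 0.0868, 0.2267]
ee_rot: [-0.002, -0.653, 0.757, 0.001]
contact_force: [-0.0, 0.4, -0.3]
width: 0.0
```

```bash
python3 - <<'E'
from h import *
plan([(679.6,102,125,-97.6),(671.7,42.5,125,-97.6)])
E
```

```text
at [679.   86.8 226.7] yaw -98.5 tilt 0.19 t 3.0833 w 1.7455247632331166e-05 F [-0.   0.4 -0.3]
turn -0.9 shift [-15.1   1.5 101.7] min rows 3 1
turn -0.0 shift [60. -0. -0.] min rows 2 0
```

Emit:
carry_out --series '[[[-15, 1.5, 0], -0.9], [[0, 0, 25], 0], [[0, 0, 25], 0], [[0, 0, 25], 0], [[0, 0, 22], 0], [[0, 0, 4], 0], [[0, 0, 0], 0]]'

```text
clock: 3.67
position: [0.6786, 0.0997, 0.1339]
ee_rot: [0.004, -0.658, 0.753, -0.003]
contact_force: [0.3, -0.7, 0.9]
width: -0.0001
```

Emit:
carry_out --series '[[[10, 0, 0], 0], [[10, 0, 0], 0], [[10, 0, 0], 0], [[10, 0, 0], 0], [[10, 0, 0], 0], [[10, 0, 0], 0], [[3, 0, 0], 0], [[0, 0, 0], 0]]'

```text
clock: 4.33
position: [0.6728, 0.0318, 0.1469]
ee_rot: [0.011, -0.657, 0.753, -0.008]
contact_force: [0.7, 0.7, -1.2]
width: 0.0002
```

Emit:
carry_out --series '[[[-5, 0, -15], 0], [[0, 10, -25], 0], [[0, 20, -25], 0], [[0, 20, -25], 0], [[0, 20, -25], 0], [[0, 20, -25], 0], [[0, 20, -25], 0], [[0, 0, 0], 0]]'

```text
clock: 5.0
position: [0.5564, 0.0486, 0.3116]
ee_rot: [0.008, -0.656, 0.755, -0.006]
contact_force: [0.3, -0.1, 0.2]
width: 0.0001
```

```bash
python3 - <<'E'
from h import *
plan([])
c=cam("wrist"); cv2.imwrite("pics/w2.png",c["f"])
print("off tip exp",proj(c,[[.667,.0065,.151]]),"on",proj(c,[[.675,.068,.151]]))
for b in blobs(c,(0,120,60),(6,255,255),.14,60): print("red",b)
E
```

```text
at [556.4  48.6 311.6] yaw -98.0 tilt 1.16 t 5.0 w 7.188131811004315e-05 F [ 0.3 -0.1  0.2]
off tip exp [[307.24504953  71.63464   ]] on [[239.66933891  72.50223879]]
red {'px': (28, 328), 'A': 922.0, 'xy': (428.3, 379.6), 'LW': (81, 25), 'th': -9.6}
red {'px': (524, 254), 'A': 2311.5, 'xy': (443.8, -216.8), 'LW': (90, 39), 'th': 9.0}
red {'px': (74, 155), 'A': 2977.5, 'xy': (622.2, 252.1), 'LW': (86, 39), 'th': 5.7}
red {'px': (318, 80), 'A': 103.0, 'xy': (659.5, -4.5), 'LW': (11, 11), 'th': -6.3}
red {'px': (296, 72), 'A': 661.5, 'xy': (670.3, 16.4), 'LW': (30, 22), 'th': -6.6}
red {'px': (537, 89), 'A': 1722.5, 'xy': (620.3, -221.1), 'LW': (87, 35), 'th': 4.3}
red {'px': (194, 2), 'A': 91.0, 'xy': (740.5, 97.2), 'LW': (27, 4), 'th': 81.4}
```

View pics/w2.png

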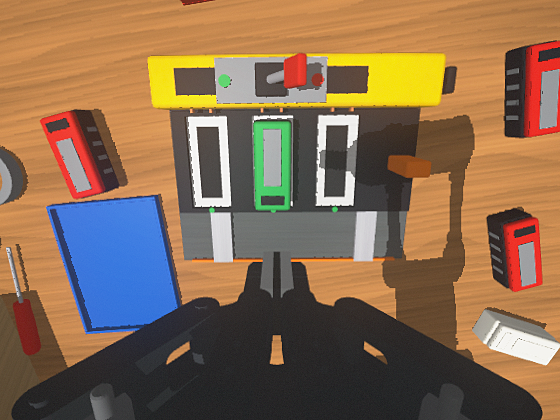

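The toggle is OFF: its paddle is at (296,72), next to the red dot. Next I grip the orange block at about (409,167).

```bash
python3 - <<'E'
from h import *
c=cam("wrist")
print(proj(c,[[.549,-.117,.097],[.549,-.117,.033]]))
h=cv2.cvtColor(c["f"][140:195,370:450],cv2.COLOR_BGR2HSV); m=cv2.inRange(h,(4,190,60),(18,255,255))
k=max(cv2.findContours(m,0,1)[0],key=cv2.contourArea).reshape(-1,2)+[370,140]; print(cv2.boundingRect(k)); print(cv2.minAreaRect(k)); w=onz(c,k,.097)*1000
a=np.radians(-7.6); ex=np.array([np.cos(a),np.sin(a)]);ey=np.array([-np.sin(a),np.cos(a)])
u=w[:,:2]@ex;v=w[:,:2]@ey;print(u.min(),u.max(),v.min(),v.max()); p=(u.max()-10)*ex+(v.min()+15)*ey; print("top",p)
plan([(p[0],p[1],160,-97.6),(p[0],p[1],66,-97.6)])
E
```

```text
[[419.15782078 171.46118508]
 [398.55715135 163.82131023]]
(388, 156, 44, 23)
((409.26995849609375, 167.1099853515625), (42.70924758911133, 21.920310974121094), 8.130102157592773)
551.9449893443535 577.7541324673094 -56.510696229883976 -6.235009548934921
top [ 557.2766643 -116.2351593]
at [557.8  48.1 307.2] yaw -98.0 tilt 0.94 t 5.1 w -0.000210052991221803 F [ 0.8 -0.9 -0.4]
turn -0.4 shift [162.9 -21.2 147.2] min rows 4 1
turn -0.0 shift [-0.  0. 94.] min rows 3 0
```

Emit:
carry_out --series '[[[20, -2, 18], -0.4], [[20, -2, 18], 0], [[20, -2, 18], 0], [[20, -2, 18], 0], [[20, -2, 18], 0], [[20, -2, 18], 0], [[20, -2, 18], 0], [[20, -2, 18], 0], [[0, 0, 0], 0], [[0, 0, 0], 0]]' --fingers 70

```text
clock: 5.93
position: [0.5563, -0.1191, 0.1399]
ee_rot: [0.003, -0.659, 0.752, 0.003]
contact_force: [0.8, 0.3, -0.4]
width: 0.0697
```

```bash
python3 - <<'E'
from h import *
plan([(551.5,-115.5,66,-97.6)])
E
```

```text
at [ 556.3 -119.1  139.9] yaw -97.5 tilt 0.48 t 5.9333 w 0.06972961881177052 F [ 0.8  0.3 -0.4]
turn 0.1 shift [-2.9  5.2 73.9] min rows 2 1
```

Emit:
carry_out --series '[[[-3, 5, 8], 0], [[0, 0, 22], 0], [[0, 0, 22], 0], [[0, 0, 18], 0], [[0, 0, 2], 0], [[0, 0, 0], 0]]'

```text
clock: 6.43
position: [0.5529, -0.1097, 0.0646]
ee_rot: [0.004, -0.66, 0.751, 0.003]
contact_force: [0.4, 0.4, -0.8]
width: 0.0698
```

Emit:
carry_out --series '[[[0, 0, 0], 0], [[0, 0, 0], 0], [[0, 0, 0], 0], [[0, 0, 0], 0], [[0, 0, 0], 0], [[0, 0, 0], 0]]' --fingers 10 --squeeze 50

```text
clock: 6.93
position: [0.552, -0.1187, 0.0681]
ee_rot: [-0.003, -0.663, 0.748, -0.004]
contact_force: [1.1, -1.7, -6.9]
width: 0.0293
```

Emit:
carry_out --series '[[[0, 10, 0], 0], [[0, 12, 0], 0], [[0, 12, 0], 0], [[0, 12, 0], 0], [[0, 12, 0], 0], [[0, 12, 0], 0]]'

```text
clock: 7.43
position: [0.5071, -0.1129, 0.0684]
ee_rot: [0.015, -0.661, 0.749, -0.024]
contact_force: [10.0, -2.6, -12.5]
width: 0.0293
```

Emit:
carry_out --series '[[[0, 12, -1], 0], [[0, 12, 0], 0], [[0, 12, 0], 0], [[0, 12, 0], 0]]'

```text
clock: 7.77
position: [0.4735, -0.1085, 0.0686]
ee_rot: [0.025, -0.66, 0.75, -0.037]
contact_force: [8.0, -2.3, -9.6]
width: 0.029
```

```bash
python3 - <<'E'
from h import *
plan([(551.5-89.2,-115.5+11.9,66,-97.6)])
E
```

```text
at [ 473.5 -108.5   68.6] yaw -97.3 tilt 5.09 t 7.7667 w 0.028994318597629742 F [ 8.  -2.3 -9.6]
turn 0.3 shift [-3.4 11.7  2.6] min rows 1 1
```

Emit:
carry_out --series '[[[0, 10, 0], 0], [[0, 10, 0], 0], [[0, 8, 0], 0]]'

```text
clock: 8.02
position: [0.4641, -0.1073, 0.0693]
ee_rot: [0.039, -0.657, 0.751, -0.053]
contact_force: [23.8, 1.0, -31.2]
width: 0.0294
```

```bash
python3 - <<'E'
from h import *
plan([(551.5-89.2,-115.5+11.9,66,-97.6)])
E
```

```text
at [ 464.1 -107.3   69.3] yaw -97.7 tilt 7.48 t 8.0167 w 0.029375259451152293 F [ 23.8   1.  -31.2]
turn -0.1 shift [-3.4  2.3  3.3] min rows 1 1
```

Emit:
carry_out --series '[[[0, 0, 0], 0], [[0, 0, 0], 0], [[0, 0, 0], 0], [[0, 0, 0], 0], [[0, 0, 0], 0]]' --fingers 70

```text
clock: 8.43
position: [0.4675, -0.1067, 0.0734]
ee_rot: [0.041, -0.658, 0.75, -0.056]
contact_force: [0.5, -0.3, 0.5]
width: 0.0701
```

Emit:
carry_out --series '[[[0, 0, -20], 0], [[0, 0, -25], 0], [[0, 0, -25], 0], [[0, 0, -25], 0], [[0, 0, -25], 0], [[0, 0, 0], 0]]'

```text
clock: 8.93
position: [0.4479, -0.1021, 0.1975]
ee_rot: [0.039, -0.658, 0.75, -0.054]
contact_force: [0.9, 0.1, 0.3]
width: 0.0701
```

```bash
python3 - <<'E'
from h import *
s=manip.get_state(); q=s["ee_rot"]; print("toolz",R.from_quat([q[1],q[2],q[3],q[0]]).as_matrix()[:,2])
plan([(560,25,180,-97.6)])
E
```

```text
toolz [ 0.13026676 -0.029071   -0.9910527 ]
at [ 447.9 -102.1  197.5] yaw -97.5 tilt 7.67 t 8.9333 w 0.07014017714668369 F [0.9 0.1 0.3]
turn 0.1 shift [-140.8  -94.4   17.5] min rows 4 1
```

```bash
cat >> h.py <<'E'
def plan(pts,ty=None):
    "legs of tool shift using the measured full rotation; turn first"
    s=manip.get_state(); q=s["ee_rot"]; M=R.from_quat([q[1],q[2],q[3],q[0]]); p=np.array(s["position"])*1000; y,tl=yaw(s)
    print("at",p.round(1),"yaw",round(y,1),"tilt",round(tl,2),"tz",M.as_matrix()[:2,2].round(3),"t",round(s["clock"],2),"w",round(s["width"]*1000,1),"F",np.round(s["contact_force"],1))
    for t in pts:
        yy=t[3] if len(t)>3 else y
        turn=-((yy-y+180)%360-180); M=M*R.from_euler('z',turn,degrees=True)
        v=M.as_matrix().T@(np.array(t[:3])-p)
        print("turn %.1f"%turn,"shift",np.round(v,1),"rows>=%.1f"%(np.linalg.norm(v)/41.7),"%.1f"%(abs(turn)/7.16)); p=np.array(t[:3],float); y=yy
E
python3 - <<'E'
from h import *
c=np.array([636,14]); e=np.array([.991,-.132]); p=c-38*e
plan([(p[0],p[1],180,-97.6),(p[0],p[1],48,-97.6)])
E
```

```text
at [ 447.9 -102.1  197.5] yaw -97.5 tilt 7.67 tz [ 0.13  -0.029] t 8.93 w 70.1 F [0.9 0.1 0.3]
turn 0.1 shift [-140.1 -129.9   33.4] rows>=4.7 0.0
turn -0.0 shift [ -1.5  17.6 130.8] rows>=3.2 0.0
```

Emit:
carry_out --series '[[[-18, -16.5, 4], 0], [[-18, -16.5, 4], 0], [[-18, -16.5, 4], 0], [[-18, -16.5, 4], 0], [[-18, -16.5, 4], 0], [[-18, -16.5, 4], 0], [[-18, -16.5, 4], 0], [[-14, -14.5, 4], 0], [[0, 0, 0], 0], [[0, 0, 0], 0]]' --fingers 0

```text
clock: 9.77
position: [0.6012, 0.0241, 0.1801]
ee_rot: [0.038, -0.658, 0.75, -0.055]
contact_force: [-0.4, 0.1, -0.1]
width: 0.0002
```

```bash
python3 - <<'E'
from h import *
c=np.array([636,14]); e=np.array([.991,-.132]); p=c-38*e
plan([(p[0],p[1],48,-97.6)])
c=cam("wrist"); cv2.imwrite("pics/w3.png",c["f"])
E
```

```text
at [601.2  24.1 180.1] yaw -97.6 tilt 7.67 tz [ 0.129 -0.033] t 9.77 w 0.2 F [-0.4  0.1 -0.1]
turn -0.0 shift [  3.3  19.6 130.7] rows>=3.2 0.0
```

View pics/w3.png

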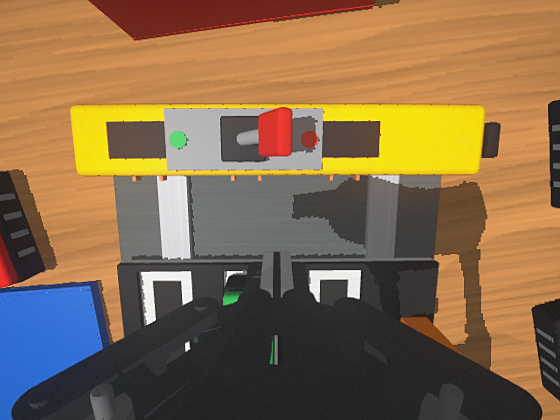

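The deck is out and the toggle is still OFF, leaving a free gap between dock and deck (rows 178–260). The pull tilted the tool by 7.7°. I'll press the closed fingertips gently on the fixed dock face to square it up.

Emit:
carry_out --series '[[[3, 4, 26], 0], [[0, 4, 26], 0], [[0, 4, 26], 0], [[0, 4, 26], 0], [[0, 4, 24], 0], [[0, 0, 2], 0], [[0, 0, 0], 0]]'

```text
clock: 10.4
position: [0.5931, 0.0135, 0.0479]
ee_rot: [0.038, -0.656, 0.752, -0.057]
contact_force: [0.7, 0.7, -0.1]
width: 0.0003
```

Emit:
carry_out --series '[[[0, -8, 0], 0], [[0, -8, 0], 0], [[0, -8, 0], 0], [[0, -8, 0], 0], [[0, -8, 0], 0]]'

```text
clock: 10.82
position: [0.63, 0.0072, 0.0583]
ee_rot: [0.035, -0.655, 0.753, -0.054]
contact_force: [-25.3, 4.1, 10.0]
width: 0.0002
```

```bash
python3 -c "
from h import *
plan([])"
```

```text
at [630.    7.2  58.3] yaw -98.0 tilt 7.41 tz [ 0.124 -0.036] t 10.82 w 0.2 F [-25.3   4.1  10. ]
```

Emit:
carry_out --series '[[[0, -9, 2], 0], [[0, -9, 2], 0], [[0, -9, 1], 0], [[0, -9, 1], 0]]'

```text
clock: 11.15
position: [0.6295, 0.0074, 0.0546]
ee_rot: [0.007, -0.657, 0.754, -0.024]
contact_force: [-18.3, 2.6, 15.4]
width: 0.0
```

```bash
python3 -c "
from h import *
plan([])"
```

```text
at [629.5   7.4  54.6] yaw -97.9 tilt 2.86 tz [ 0.042 -0.027] t 11.15 w 0.0 F [-18.3   2.6  15.4]
```

Emit:
carry_out --series '[[[0, -9, 1], 0], [[0, -9, 0], 0], [[0, 4, 0], 0], [[0, 20, 0], 0], [[0, 0, 0], 0]]'

```text
clock: 11.57
position: [0.6057, 0.0112, 0.0564]
ee_rot: [-0.008, -0.657, 0.754, -0.009]
contact_force: [-2.1, 0.4, -0.4]
width: 0.0002
```

```bash
python3 -c "
from h import *
plan([])"
```

```text
at [605.7  11.2  56.4] yaw -97.8 tilt 1.33 tz [-0.    -0.023] t 11.57 w 0.2 F [-2.1  0.4 -0.4]
```

Emit:
carry_out --series '[[[0, 0, -30], 0], [[0, 0, -30], 0], [[0, 10, -30], 0], [[-10, 30, -25], 0], [[-10, 30, -25], 0], [[-10, 30, -25], 0], [[-10, 30, -25], 0], [[-5, 30, -25], 0], [[0, 15, -15], 0], [[0, 0, 0], 0]]' --fingers 85

```text
clock: 12.4
position: [0.4465, 0.0872, 0.3029]
ee_rot: [0.005, -0.657, 0.754, -0.019]
contact_force: [-0.4, -0.4, -0.3]
width: 0.0851
```

```bash
cat > m.py <<'E'
from h import *
c=cam("wrist")
for b in blobs(c,(40,90,50),(85,255,255),.075,300): print("green",b)
for b in blobs(c,(0,120,60),(6,255,255),.05,300): print("red",b)
for b in blobs(c,(0,0,200),(180,40,255),.033,300): print("bay",b)
for b in blobs(c,(95,120,50),(125,255,255),.014,3000): print("tray",b)
E
python3 - <<'E'
import m
from h import *
plan([(481.5,64,160,-97.6),(481.5,64,50,-97.6)])
E
```

```text
green {'px': (288, 150), 'A': 3441.0, 'xy': (480.5, 65.6), 'LW': (114, 46), 'th': -7.9}
red {'px': (12, 277), 'A': 1147.0, 'xy': (362.6, 479.8), 'LW': (100, 33), 'th': -8.0}
red {'px': (544, 181), 'A': 1266.0, 'xy': (388.3, -278.4), 'LW': (114, 36), 'th': 6.0}
red {'px': (66, 64), 'A': 3938.5, 'xy': (619.0, 313.6), 'LW': (112, 50), 'th': 5.4}
bay {'px': (541, 284), 'A': 1079.5, 'xy': (222.8, -308.0), 'LW': (85, 47), 'th': 62.7}
bay {'px': (222, 147), 'A': 3568.5, 'xy': (494.1, 150.5), 'LW': (124, 52), 'th': -7.5}
bay {'px': (352, 118), 'A': 923.5, 'xy': (499.8, -25.5), 'LW': (67, 54), 'th': -5.3}
bay {'px': (393, 57), 'A': 1541.5, 'xy': (576.3, -81.6), 'LW': (83, 28), 'th': -7.8}
bay {'px': (224, 57), 'A': 1623.5, 'xy': (604.2, 127.4), 'LW': (85, 29), 'th': -7.7}
tray {'px': (113, 200), 'A': 17584.0, 'xy': (434.0, 323.3), 'LW': (230, 174), 'th': -2.8}
at [447.6  86.9 302. ] yaw -97.9 tilt 2.22 tz [ 0.032 -0.021] t 12.45 w 85.1 F [-0.   0.2  0.3]
turn -0.3 shift [ 15.8 -31.6 143.4] rows>=3.5 0.0
turn -0.0 shift [ -1.9   3.8 109.9] rows>=2.6 0.0
```

Emit:
carry_out --series '[[[3, -5, 25], 0], [[3, -5, 25], 0], [[3, -5, 25], 0], [[3, -5, 25], 0], [[3, -6, 25], 0], [[1, -6, 20], 0], [[0, 0, 0], 0], [[0, 0, 0], 0]]'

```text
clock: 13.12
position: [0.4979, 0.0602, 0.1521]
ee_rot: [0.011, -0.656, 0.754, -0.024]
contact_force: [0.5, -0.3, 0.2]
width: 0.0851
```

```bash
python3 - <<'E'
from h import *
plan([(481.5,64.5,100,-97.6),(481.5,64.5,40,-97.6)])
E
```

```text
at [497.9  60.2 152.1] yaw -98.0 tilt 3.03 tz [ 0.048 -0.022] t 13.12 w 85.1 F [ 0.5 -0.3  0.2]
turn -0.4 shift [-2.9 19.4 51.1] rows>=1.3 0.1
turn -0.0 shift [-0.9  3.  59.9] rows>=1.4 0.0
```

Emit:
carry_out --series '[[[-3, 17, 5], -0.4], [[0, 2, 20], 0], [[0, 2, 25], 0], [[0, 1, 25], 0], [[0, 1, 20], 0], [[0, 0, 8], 0], [[0, 0, 0], 0], [[0, 0, 0], 0]]'

```text
clock: 13.78
position: [0.4925, 0.0637, 0.0517]
ee_rot: [0.018, -0.658, 0.752, -0.03]
contact_force: [0.1, 0.5, -0.4]
width: 0.0853
```

```bash
python3 - <<'E'
from h import *
plan([(481.5,64.5,40,-97.6)])
E
```

```text
at [492.5  63.7  51.7] yaw -97.7 tilt 4.01 tz [ 0.066 -0.022] t 13.78 w 85.3 F [ 0.1  0.5 -0.4]
turn -0.1 shift [ 0.5 11.8 11. ] rows>=0.4 0.0
```

Emit:
carry_out --series '[[[0, 12, 10], 0], [[0, 0, 0], 0]]'

```text
clock: 13.95
position: [0.4842, 0.0651, 0.0435]
ee_rot: [0.02, -0.658, 0.752, -0.032]
contact_force: [-1.6, -0.5, -0.4]
width: 0.085
```

Emit:
carry_out --series '[[[0, 0, 0], 0], [[0, 0, 0], 0], [[0, 0, 0], 0], [[0, 0, 0], 0]]' --fingers 30 --squeeze 40

```text
clock: 14.28
position: [0.4894, 0.0649, 0.0485]
ee_rot: [0.024, -0.658, 0.752, -0.036]
contact_force: [-0.2, 0.1, -4.3]
width: 0.0469
```

Emit:
carry_out --series '[[[0, 0, -12], 0], [[0, 0, -25], 0], [[0, 0, -25], 0]]'

```text
clock: 14.53
position: [0.4799, 0.0662, 0.1069]
ee_rot: [0.018, -0.658, 0.752, -0.031]
contact_force: [-0.3, 0.3, -4.4]
width: 0.047
```

```bash
python3 - <<'E'
from h import *
a=np.radians(-2.8); e=np.array([np.cos(a),np.sin(a)])*0
plan([(430,322,140,-92.8-90)])
plan([(430,322,140,-92.8+90)])
E
```

```text
at [479.9  66.2 106.9] yaw -97.7 tilt 4.12 tz [ 0.068 -0.022] t 14.53 w 47.0 F [-0.3  0.3 -4.4]
turn 85.1 shift [ 59.6 252.4 -42.2] rows>=6.3 11.9
at [479.9  66.2 106.9] yaw -97.7 tilt 4.12 tz [ 0.068 -0.022] t 14.53 w 47.0 F [-0.3  0.3 -4.4]
turn -94.9 shift [ -59.6 -252.4  -42.2] rows>=6.3 13.3
```

```bash
python3 - <<'E'
from h import *
plan([(434,322,100,-92.8)])
E
```

```text
at [479.9  66.2 106.9] yaw -97.7 tilt 4.12 tz [ 0.068 -0.022] t 14.53 w 47.0 F [-0.3  0.3 -4.4]
turn -4.9 shift [-253.4   58.4   -2. ] rows>=6.2 0.7
```

Emit:
carry_out --series '[[[-20, 5, 0], -4.9], [[-36, 8, 0], 0], [[-36, 8, 0], 0], [[-36, 8, 0], 0], [[-36, 8, 0], 0], [[-36, 8, 0], 0], [[-30, 7, 0], 0], [[-20, 5, 0], 0], [[0, 0, 0], 0]]'

```text
clock: 15.28
position: [0.4392, 0.3294, 0.1017]
ee_rot: [0.021, -0.688, 0.725, -0.034]
contact_force: [0.8, -0.4, -3.5]
width: 0.0471
```

```bash
python3 - <<'E'
from h import *
plan([(434,322,28,-92.8)])
E
```

```text
at [439.2 329.4 101.7] yaw -93.1 tilt 4.64 tz [ 0.078 -0.02 ] t 15.28 w 47.1 F [ 0.8 -0.4 -3.5]
turn -0.3 shift [ 6.4 10.6 73.2] rows>=1.8 0.0
```

Emit:
carry_out --series '[[[6, 5, 20], 0], [[0, 5, 25], 0], [[0, 2, 18], 0], [[0, 0, 5], 0], [[0, 0, 0], 0]]'

```text
clock: 15.7
position: [0.4316, 0.3248, 0.0305]
ee_rot: [0.021, -0.69, 0.723, -0.034]
contact_force: [-0.1, 0.2, -4.3]
width: 0.0472
```

```bash
python3 - <<'E'
from h import *
plan([(434,322,28,-92.8)])
E
```

```text
at [431.6 324.8  30.5] yaw -92.8 tilt 4.62 tz [ 0.078 -0.02 ] t 15.7 w 47.2 F [-0.1  0.2 -4.3]
turn 0.0 shift [ 2.6 -2.3  2.8] rows>=0.1 0.0
```

Emit:
carry_out --series '[[[0, 0, 3], 0], [[0, 0, 0], 0]]'

```text
clock: 15.87
position: [0.4325, 0.3245, 0.028]
ee_rot: [0.022, -0.689, 0.723, -0.034]
contact_force: [-0.3, 0.6, -4.2]
width: 0.0472
```

Emit:
carry_out --series '[[[0, 0, 0], 0], [[0, 0, 0], 0], [[0, 0, 0], 0], [[0, 0, 0], 0]]' --fingers 80

```text
clock: 16.2
position: [0.4376, 0.3265, 0.0332]
ee_rot: [0.027, -0.689, 0.724, -0.036]
contact_force: [-0.2, 0.2, 0.8]
width: 0.0802
```

Emit:
carry_out --series '[[[0, 0, -25], 0], [[0, 0, -36], 0], [[0, 0, -40], 0], [[0, 0, -40], 0], [[0, 0, -36], 0], [[0, 0, -20], 0], [[0, 0, 0], 0]]'

```text
clock: 16.78
position: [0.4204, 0.3294, 0.2423]
ee_rot: [0.03, -0.688, 0.724, -0.036]
contact_force: [0.9, -0.3, 0.4]
width: 0.0799
```

```bash
python3 - <<'E'
import m
from h import *
plan([(619,313,120,-84.6)])
cv2.imwrite("pics/w4.png",m.c["f"])
E
```

```text
green {'px': (280, 192), 'A': 3825.5, 'xy': (431.1, 325.4), 'LW': (102, 42), 'th': -2.9}
red {'px': (136, 257), 'A': 1426.5, 'xy': (361.1, 497.9), 'LW': (97, 24), 'th': -9.0}
red {'px': (281, 36), 'A': 1610.0, 'xy': (594.8, 315.3), 'LW': (65, 46), 'th': 5.9}
bay {'px': (551, 165), 'A': 399.5, 'xy': (457.0, 6.1), 'LW': (99, 24), 'th': 7.6}
bay {'px': (501, 130), 'A': 4325.5, 'xy': (482.2, 67.9), 'LW': (123, 50), 'th': -7.4}
bay {'px': (429, 115), 'A': 2128.5, 'xy': (494.9, 154.2), 'LW': (121, 52), 'th': -7.5}
bay {'px': (444, 30), 'A': 1463.5, 'xy': (594.4, 140.0), 'LW': (61, 28), 'th': -7.4}
tray {'px': (30, 132), 'A': 3362.0, 'xy': (507.2, 619.2), 'LW': (81, 76), 'th': 77.0}
tray {'px': (279, 176), 'A': 25107.0, 'xy': (434.3, 325.5), 'LW': (228, 170), 'th': -2.8}
at [420.  329.1 240.7] yaw -92.9 tilt 5.32 tz [ 0.092 -0.012] t 16.83 w 79.9 F [-0.3  0.9  1. ]
turn -8.3 shift [  32.2 -184.8  138.7] rows>=5.6 1.2
```

View pics/w4.png

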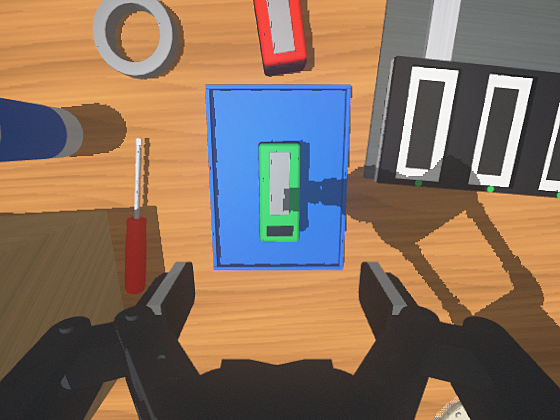

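The green pack lies flat in the tray at (280,192). Next is the flat pack at the top, (281,36).

Emit:
carry_out --series '[[[5, -20, 14], -4], [[6, -36, 18], -4.3], [[6, -36, 18], 0], [[5, -36, 18], 0], [[5, -32, 18], 0], [[3, -18, 18], 0], [[0, 0, 18], 0], [[0, 0, 0], 0]]' --fingers 85

```text
clock: 17.5
position: [0.6126, 0.307, 0.1227]
ee_rot: [-0.023, 0.742, -0.668, 0.036]
contact_force: [-1.9, -0.2, -0.6]
width: 0.085
```

```bash
python3 - <<'E'
import m
from h import *
plan([(619,313,110,-84.6),(619,313,16,-84.6)])
E
```

```text
red {'px': (263, 209), 'A': 8654.5, 'xy': (622.0, 317.8), 'LW': (110, 45), 'th': 5.8}
red {'px': (532, 14), 'A': 1616.5, 'xy': (778.2, 151.0), 'LW': (44, 20), 'th': -89.3}
bay {'px': (543, 333), 'A': 601.5, 'xy': (525.5, 60.9), 'LW': (40, 39), 'th': -7.9}
bay {'px': (459, 312), 'A': 493.0, 'xy': (544.8, 144.5), 'LW': (40, 24), 'th': 82.5}
tray {'px': (258, 320), 'A': 11553.0, 'xy': (498.5, 314.0), 'LW': (156, 110), 'th': 89.6}
at [613.1 307.2 124.2] yaw -84.0 tilt 5.0 tz [ 0.086 -0.013] t 17.55 w 85.0 F [-0.1  0.2 -0.7]
turn 0.6 shift [-5.5 -5.2 14.5] rows>=0.4 0.1
turn -0.0 shift [-2.   8.  93.6] rows>=2.3 0.0
```

Pack at about (621,316).

Emit:
carry_out --series '[[[-8, -5, 14], 0.6], [[-1, 3, 27], 0], [[-1, 3, 27], 0], [[-1, 2, 25], 0], [[0, 1, 12], 0], [[0, 0, 0], 0]]'

```text
clock: 18.05
position: [0.6155, 0.3185, 0.0199]
ee_rot: [-0.027, 0.739, -0.672, 0.037]
contact_force: [-0.1, -0.3, -0.9]
width: 0.0851
```

```bash
python3 - <<'E'
from h import *
plan([(621,316,15,-84.4)])
E
```

```text
at [615.5 318.5  19.9] yaw -84.5 tilt 5.22 tz [ 0.09 -0.01] t 18.05 w 85.1 F [-0.1 -0.3 -0.9]
turn -0.1 shift [ 3.  -4.7  5.4] rows>=0.2 0.0
```

Emit:
carry_out --series '[[[3, -5, 3], 0], [[0, 0, 0], 0]]'

```text
clock: 18.22
position: [0.6203, 0.3165, 0.0186]
ee_rot: [-0.027, 0.74, -0.671, 0.037]
contact_force: [0.3, -0.5, 0.3]
width: 0.0851
```

Emit:
carry_out --series '[[[0, 0, 0], 0], [[0, 0, 0], 0], [[0, 0, 0], 0], [[0, 0, 0], 0]]' --fingers 30 --squeeze 40

```text
clock: 18.55
position: [0.6229, 0.3174, 0.0241]
ee_rot: [-0.03, 0.74, -0.671, 0.039]
contact_force: [1.4, 0.4, -4.1]
width: 0.047
```

Emit:
carry_out --series '[[[0, 0, -20], 0], [[0, 0, -36], 0], [[0, 0, -36], 0], [[0, 0, -10], 0]]'

```text
clock: 18.88
position: [0.608, 0.3161, 0.1219]
ee_rot: [-0.023, 0.74, -0.672, 0.035]
contact_force: [1.0, 1.4, -3.1]
width: 0.047
```

```bash
python3 - <<'E'
from h import *
plan([(494,150.5,110,-97.6)])
E
```

```text
at [608.  316.1 121.9] yaw -84.5 tilt 4.79 tz [ 0.082 -0.013] t 18.88 w 47.0 F [ 1.   1.4 -3.1]
turn 13.1 shift [179.1  91.9   4.6] rows>=4.8 1.8
```

Emit:
carry_out --series '[[[22, 10, 0], 6], [[30, 15, 0], 6.5], [[33, 17, 0], 0.6], [[33, 17, 0], 0], [[28, 16, 2], 0], [[15, 9, 2], 0], [[0, 0, 0], 0]]'

```text
clock: 19.47
position: [0.5067, 0.1605, 0.1074]
ee_rot: [0.029, -0.655, 0.754, -0.031]
contact_force: [-0.1, -0.6, -3.9]
width: 0.0471
```

```bash
python3 - <<'E'
from h import *
plan([(495,151,80,-97.6),(495,151,45,-97.6)])
E
```

```text
at [506.7 160.5 107.4] yaw -98.0 tilt 4.86 tz [ 0.084 -0.009] t 19.47 w 47.1 F [-0.1 -0.6 -3.9]
turn -0.4 shift [11.  12.6 26.4] rows>=0.7 0.1
turn -0.0 shift [ 0.1  3.  34.9] rows>=0.8 0.0
```

Emit:
carry_out --series '[[[11, 11, 8], -0.4], [[0, 0, 18], 0], [[0, 0, 0], 0], [[0, 0, 0], 0]]'

```text
clock: 19.8
position: [0.4948, 0.1499, 0.0782]
ee_rot: [0.029, -0.657, 0.753, -0.03]
contact_force: [1.0, 0.4, -4.1]
width: 0.0474
```

```bash
cat > hold.py <<'E'
from h import *
plan([])
import sys
c=cam("wrist"); s=manip.get_state(); zt=s["position"][2]-.0215+.05
for b in blobs(c,(0,120,60),(6,255,255),zt,1500): print("pack",b)
for b in blobs(c,(0,0,190),(180,40,255),.033,500): print("bay",b)
cv2.imwrite(sys.argv[1],c["f"])
E
python3 hold.py pics/w5.png
```

```text
at [494.8 149.9  78.2] yaw -97.8 tilt 4.78 tz [ 0.083 -0.008] t 19.8 w 47.4 F [ 1.   0.4 -4.1]
pack {'px': (277, 241), 'A': 14387.5, 'xy': (506.0, 149.5), 'LW': (89, 44), 'th': -7.6}
bay {'px': (521, 305), 'A': 1238.0, 'xy': (428.9, -12.2), 'LW': (48, 29), 'th': 82.9}
bay {'px': (263, 147), 'A': 507.0, 'xy': (553.0, 144.4), 'LW': (52, 7), 'th': 82.2}
bay {'px': (532, 154), 'A': 1041.5, 'xy': (525.7, -17.2), 'LW': (33, 20), 'th': 82.7}
bay {'px': (413, 160), 'A': 2396.0, 'xy': (530.2, 61.7), 'LW': (52, 32), 'th': 81.4}
bay {'px': (286, 64), 'A': 5909.5, 'xy': (598.7, 131.8), 'LW': (72, 27), 'th': -7.4}
```

View pics/w5.png

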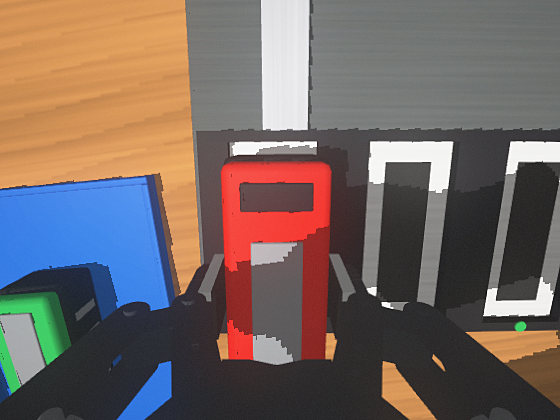

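Emit:
carry_out --series '[[[0, 1.5, 16], 0], [[0, 1, 12], 0], [[0, 0, 3], 0], [[0, 0, 0], 0]]'

```text
clock: 20.18
position: [0.5002, 0.1526, 0.0491]
ee_rot: [0.032, -0.658, 0.752, -0.032]
contact_force: [-1.3, -0.4, -3.6]
width: 0.0472
```

```bash
python3 - <<'E'
from h import *
plan([(495,150.5,45,-97.6)])
E
```

```text
at [500.2 152.6  49.1] yaw -97.6 tilt 5.23 tz [ 0.091 -0.006] t 20.18 w 47.2 F [-1.3 -0.4 -3.6]
turn -0.0 shift [2.8 5.2 3.6] rows>=0.2 0.0
```

Emit:
carry_out --series '[[[2, 5, 0], 0], [[0, 0, 4], 0], [[0, 0, 0], 0]]'

```text
clock: 20.43
position: [0.4982, 0.1526, 0.0497]
ee_rot: [0.035, -0.658, 0.751, -0.034]
contact_force: [-0.6, 0.8, -3.6]
width: 0.0474
```

```bash
python3 - <<'E'
from h import *
plan([(495,150.5,45,-97.6)])
E
```

```text
at [498.2 152.6  49.7] yaw -97.5 tilt 5.62 tz [ 0.098 -0.005] t 20.43 w 47.4 F [-0.6  0.8 -3.6]
turn 0.1 shift [2.5 3.3 4.4] rows>=0.1 0.0
```

Emit:
carry_out --series '[[[2, 4, 6], 0], [[0, 2, 6], 0]]'

```text
clock: 20.6
position: [0.5013, 0.1527, 0.0475]
ee_rot: [0.044, -0.659, 0.75, -0.04]
contact_force: [-12.1, -12.9, 58.0]
width: 0.0474
```

```bash
python3 - <<'E'
from h import *
plan([(495,150.5,45,-97.6)])
E
```

```text
at [501.3 152.7  47.5] yaw -97.4 tilt 6.79 tz [ 0.118 -0.003] t 20.6 w 47.4 F [-12.1 -12.9  58. ]
turn 0.2 shift [3.  6.2 1.8] rows>=0.2 0.0
```

Emit:
carry_out --series '[[[0, 0, -1], 0], [[0, 0, 0], 0], [[0, 0, 0], 0], [[0, 0, 0], 0]]' --fingers 80

```text
clock: 20.93
position: [0.5058, 0.1533, 0.0551]
ee_rot: [0.05, -0.659, 0.75, -0.044]
contact_force: [0.2, -0.2, -0.3]
width: 0.0799
```

Emit:
carry_out --series '[[[0, 8, -30], 0], [[0, 15, -40], 0], [[0, 15, -40], 0], [[0, 15, -40], 0], [[0, 15, -35], 0]]'

```text
clock: 21.35
position: [0.4106, 0.1611, 0.2246]
ee_rot: [0.041, -0.658, 0.751, -0.039]
contact_force: [0.8, 0.1, -0.8]
width: 0.0799
```

```bash
python3 - <<'E'
import m
from h import *
plan([])
for b in blobs(m.c,(0,120,60),(6,255,255),.075,300): print("red",b)
cv2.imwrite("pics/w6.png",m.c["f"])
E
```

```text
green {'px': (129, 209), 'A': 4242.0, 'xy': (430.1, 310.6), 'LW': (103, 45), 'th': -2.6}
red {'px': (14, 283), 'A': 1752.0, 'xy': (360.6, 479.8), 'LW': (98, 33), 'th': -9.5}
red {'px': (275, 116), 'A': 5680.0, 'xy': (501.2, 153.4), 'LW': (120, 49), 'th': -7.4}
bay {'px': (441, 412), 'A': 689.5, 'xy': (108.7, -16.8), 'LW': (68, 27), 'th': 81.8}
bay {'px': (124, 183), 'A': 355.5, 'xy': (449.1, 335.9), 'LW': (48, 22), 'th': -3.5}
bay {'px': (274, 128), 'A': 1193.0, 'xy': (490.0, 154.9), 'LW': (78, 23), 'th': -8.0}
bay {'px': (439, 118), 'A': 5141.0, 'xy': (477.3, -20.7), 'LW': (118, 52), 'th': -7.4}
bay {'px': (358, 114), 'A': 2704.5, 'xy': (486.6, 65.8), 'LW': (123, 54), 'th': -7.2}
bay {'px': (488, 26), 'A': 1362.0, 'xy': (565.4, -75.2), 'LW': (51, 28), 'th': -6.9}
bay {'px': (285, 26), 'A': 1386.0, 'xy': (591.7, 131.9), 'LW': (50, 28), 'th': -7.7}
tray {'px': (141, 189), 'A': 25614.0, 'xy': (434.4, 324.0), 'LW': (229, 172), 'th': -2.8}
at [410.4 162.3 230.8] yaw -97.5 tilt 6.95 tz [ 0.121 -0.001] t 21.4 w 79.8 F [-1.3 -0.1  4. ]
red {'px': (14, 283), 'A': 1752.0, 'xy': (368.9, 454.7), 'LW': (90, 30), 'th': -9.5}
red {'px': (275, 116), 'A': 5680.0, 'xy': (498.7, 153.4), 'LW': (110, 45), 'th': -7.4}
```

View pics/w6.png

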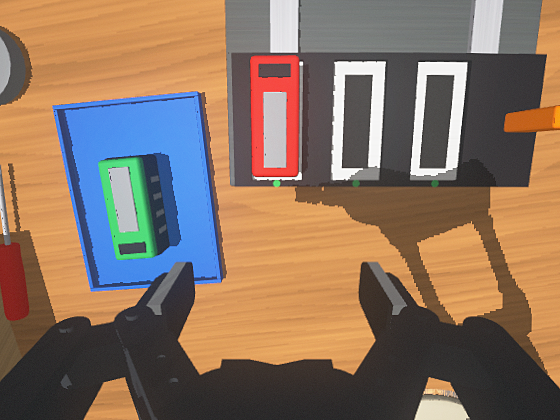

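Both packs placed so far look right. The red one is in bay 1 at (275,116), and bays 2 and 3 are empty at (358,114) and (439,118). Now the right-hand flats.

```bash
python3 - <<'E'
from h import *
plan([(390,-270,260,-81)])
E
```

```text
at [410.4 162.3 230.8] yaw -97.5 tilt 6.95 tz [ 0.121 -0.001] t 21.4 w 79.8 F [-1.3 -0.1  4. ]
turn -16.5 shift [424.5  83.8 -30.9] rows>=10.4 2.3
```

Emit:
carry_out --series '[[[0, 0, -10], -5.5], [[0, 0, -10], -5.5], [[10, 2, -10], -5.5], [[35, 7, 0], 0], [[38, 7, 0], 0], [[38, 7, 0], 0], [[38, 7, 0], 0], [[38, 7, 0], 0], [[38, 7, 0], 0], [[38, 7, 0], 0]]' --fingers 85

```text
clock: 22.23
position: [0.404, -0.1165, 0.2608]
ee_rot: [-0.046, 0.77, -0.635, 0.048]
contact_force: [1.4, 0.3, 0.1]
width: 0.0853
```

Emit:
carry_out --series '[[[38, 7, 0], 0], [[36, 7, 0], 0], [[30, 6, 0], 0], [[20, 5, 0], 0], [[0, 0, 0], 0]]'

```text
clock: 22.65
position: [0.4013, -0.2583, 0.2552]
ee_rot: [-0.044, 0.766, -0.639, 0.048]
contact_force: [-0.1, 0.0, -0.1]
width: 0.0853
```

```bash
python3 - <<'E'
import m
from h import *
plan([(387,-293,110,-81),(387,-293,16,-81)])
E
```

```text
red {'px': (303, 217), 'A': 3409.5, 'xy': (390.3, -294.0), 'LW': (110, 46), 'th': 9.2}
red {'px': (348, 40), 'A': 1692.0, 'xy': (598.6, -304.6), 'LW': (78, 47), 'th': 2.3}
bay {'px': (472, 238), 'A': 912.5, 'xy': (395.5, -514.6), 'LW': (129, 23), 'th': 5.1}
bay {'px': (415, 143), 'A': 4105.0, 'xy': (501.4, -411.2), 'LW': (117, 56), 'th': -4.7}
bay {'px': (548, 103), 'A': 908.5, 'xy': (578.0, -558.4), 'LW': (61, 34), 'th': 18.6}
bay {'px': (91, 104), 'A': 4311.5, 'xy': (475.7, -26.4), 'LW': (123, 49), 'th': -7.9}
bay {'px': (475, 46), 'A': 777.0, 'xy': (622.0, -454.8), 'LW': (37, 36), 'th': 15.3}
bay {'px': (20, 73), 'A': 1505.0, 'xy': (486.9, 59.6), 'LW': (123, 47), 'th': -6.8}
bay {'px': (160, 30), 'A': 1497.5, 'xy': (573.1, -96.6), 'LW': (71, 28), 'th': -7.9}
at [ 401.1 -256.4  255. ] yaw -79.7 tilt 7.49 tz [0.13  0.009] t 22.7 w 85.2 F [0.8 0.2 0.4]
turn 1.3 shift [ 32.2  38.4 141.6] rows>=3.6 0.2
turn 0.0 shift [-1.1 12.2 93.2] rows>=2.3 0.0
```

Emit:
carry_out --series '[[[8, 9, 30], 1.3], [[8, 10, 36], 0], [[8, 11, 36], 0], [[6, 10, 34], 0], [[2, 8, 34], 0], [[0, 4, 20], 0]]'

```text
clock: 23.2
position: [0.3859, -0.2941, 0.0588]
ee_rot: [-0.047, 0.76, -0.646, 0.054]
contact_force: [-0.4, 0.4, -0.3]
width: 0.0851
```

```bash
python3 - <<'E'
from h import *
plan([(387,-293,50,-81),(387,-293,14,-81)])
E
```

```text
at [ 385.9 -294.1   58.8] yaw -80.9 tilt 8.25 tz [0.143 0.002] t 23.2 w 85.1 F [-0.4  0.4 -0.3]
turn 0.1 shift [-1.1  0.   8.8] rows>=0.2 0.0
turn 0.0 shift [-0.8  5.1 35.6] rows>=0.9 0.0
```

Emit:
carry_out --series '[[[0, 4, 24], 0], [[0, 4, 22], 0], [[0, 1, 2], 0]]'

```text
clock: 23.45
position: [0.3815, -0.2882, 0.0037]
ee_rot: [-0.049, 0.76, -0.646, 0.049]
contact_force: [-0.3, 0.5, -0.1]
width: 0.085
```

Emit:
carry_out --series '[[[0, 1, 1], 0], [[0, 1, 1], 0], [[0, 1, 1], 0], [[0, 0, 0], 0]]' --fingers 30 --squeeze 40

```text
clock: 23.78
position: [0.3831, -0.2922, 0.0036]
ee_rot: [-0.047, 0.761, -0.645, 0.055]
contact_force: [-0.5, 1.7, -5.4]
width: 0.0479
```

Emit:
carry_out --series '[[[0, 0, -24], 0], [[0, 0, -36], 0], [[0, 0, -36], 0], [[0, 0, -10], 0]]'

```text
clock: 24.12
position: [0.3646, -0.2874, 0.111]
ee_rot: [-0.048, 0.762, -0.644, 0.049]
contact_force: [0.8, -1.6, -5.2]
width: 0.0479
```

```bash
python3 - <<'E'
from h import *
plan([(473,-22,130,-97.6)])
E
```

```text
at [ 364.6 -287.4  111. ] yaw -80.5 tilt 7.85 tz [0.136 0.011] t 24.12 w 47.9 F [ 0.8 -1.6 -5.2]
turn 17.1 shift [-277.7  -73.9   -1.2] rows>=6.9 2.4
```

The grip is too low: the fingertips would hit the bay edges. I'll set the pack down here and regrip it higher.

Emit:
carry_out --series '[[[0, 3, 30], 0], [[0, 3, 32], 0], [[0, 3, 26], 0], [[0, 0, 8], 0]]'

```text
clock: 24.45
position: [0.373, -0.2917, 0.0238]
ee_rot: [-0.046, 0.762, -0.643, 0.06]
contact_force: [-1.1, 0.3, -5.3]
width: 0.0478
```

```bash
python3 -c "
from h import *
plan([])"
```

```text
at [ 373.  -291.7   23.8] yaw -80.4 tilt 8.64 tz [ 0.15  -0.006] t 24.45 w 47.8 F [-1.1  0.3 -5.3]
```

Emit:
carry_out --series '[[[0, 1, 13], 0], [[0, 0, 4], 0]]'

```text
clock: 24.62
position: [0.3737, -0.2897, 0.0062]
ee_rot: [-0.047, 0.763, -0.643, 0.058]
contact_force: [-0.8, 0.4, -5.4]
width: 0.0476
```

Emit:
carry_out --series '[[[0, 0, 0], 0], [[0, 0, 0], 0], [[0, 0, 0], 0], [[0, 0, 0], 0]]' --fingers 85

```text
clock: 24.95
position: [0.3765, -0.2917, 0.0102]
ee_rot: [-0.047, 0.763, -0.642, 0.061]
contact_force: [-0.3, -0.2, -0.1]
width: 0.0848
```

```bash
python3 -c "
from h import *
plan([])"
```

```text
at [ 376.5 -291.7   10.2] yaw -80.4 tilt 8.83 tz [ 0.153 -0.007] t 24.95 w 84.8 F [-0.3 -0.2 -0.1]
```

Emit:
carry_out --series '[[[0, -2, -9], 0]]'

```text
clock: 25.03
position: [0.377, -0.2913, 0.0197]
ee_rot: [-0.047, 0.763, -0.642, 0.061]
contact_force: [0.4, 0.5, -0.6]
width: 0.0849
```

Emit:
carry_out --series '[[[0, 0, 0], 0], [[0, 0, 0], 0], [[0, 0, 0], 0], [[0, 0, 0], 0]]' --fingers 30 --squeeze 40

```text
clock: 25.37
position: [0.3785, -0.2919, 0.0238]
ee_rot: [-0.047, 0.762, -0.642, 0.064]
contact_force: [-0.7, 0.2, -1.3]
width: 0.0471
```

Emit:
carry_out --series '[[[0, 0, -24], 0], [[0, 0, -36], 0], [[0, 0, -36], 0], [[0, 0, -20], 0]]'

```text
clock: 25.7
position: [0.3544, -0.2847, 0.1335]
ee_rot: [-0.049, 0.763, -0.642, 0.052]
contact_force: [1.0, -1.0, -5.1]
width: 0.0473
```

```bash
python3 - <<'E'
from h import *
plan([(473,-22,130,-97.6)])
c=cam("wrist")
for b in blobs(c,(0,120,60),(6,255,255),.16,1500): print("pack",b)
E
```

```text
at [ 354.4 -284.7  133.5] yaw -80.2 tilt 8.15 tz [0.142 0.008] t 25.7 w 47.3 F [ 1.  -1.  -5.1]
turn 17.4 shift [-275.6  -81.3   22.3] rows>=6.9 2.4
pack {'px': (277, 235), 'A': 14820.0, 'xy': (366.0, -281.0), 'LW': (94, 45), 'th': 9.8}
```

Emit:
carry_out --series '[[[0, 0, 0], 6], [[-10, -3, 0], 6], [[-30, -9, 2], 5.4], [[-37, -11, 2], 0], [[-38, -11, 2], 0], [[-38, -11, 2], 0], [[-38, -11, 2], 0], [[-34, -10, 2], 0], [[-25, -7, 2], 0], [[-12, -3, 0], 0]]'

```text
clock: 26.58
position: [0.4609, -0.0282, 0.1232]
ee_rot: [0.05, -0.647, 0.76, -0.039]
contact_force: [0.4, 0.1, -5.0]
width: 0.0471
```

```bash
python3 - <<'E'
from h import *
plan([(474,-22,85,-97.6),(474,-22,48,-97.6)])
E
```

```text
at [460.9 -28.2 123.2] yaw -99.1 tilt 7.29 tz [0.127 0.005] t 26.58 w 47.1 F [ 0.4  0.1 -5. ]
turn -1.5 shift [-7.1 -7.3 39.6] rows>=1.0 0.2
turn -0.0 shift [ 0.8  4.6 36.7] rows>=0.9 0.0
```

Emit:
carry_out --series '[[[-7, -6, 14], -1.5], [[0, -3, 24], 0], [[0, 1, 1], 0]]'

```text
clock: 26.83
position: [0.4734, -0.0162, 0.0802]
ee_rot: [0.048, -0.661, 0.748, -0.037]
contact_force: [-0.7, -1.3, -6.0]
width: 0.0473
```

```bash
python3 - <<'E'
import runpy,sys
sys.argv=["hold.py","pics/w7.png"]; runpy.run_path("hold.py")
from h import *
plan([(474,-22,48,-97.6)])
E
```

```text
at [473.4 -16.2  80.2] yaw -97.0 tilt 6.98 tz [0.121 0.008] t 26.83 w 47.3 F [-0.7 -1.3 -6. ]
pack {'px': (277, 235), 'A': 14846.0, 'xy': (486.4, -17.3), 'LW': (92, 43), 'th': -7.1}
pack {'px': (14, 259), 'A': 4711.5, 'xy': (503.5, 91.8), 'LW': (86, 18), 'th': -17.1}
bay {'px': (276, 248), 'A': 1580.0, 'xy': (467.4, -13.5), 'LW': (33, 26), 'th': 83.3}
bay {'px': (159, 208), 'A': 5310.5, 'xy': (490.2, 62.0), 'LW': (119, 50), 'th': -7.4}
bay {'px': (369, 63), 'A': 5723.0, 'xy': (575.4, -82.6), 'LW': (73, 28), 'th': -7.6}
bay {'px': (44, 63), 'A': 5188.5, 'xy': (602.9, 116.3), 'LW': (75, 27), 'th': -7.4}
at [472.9 -16.2  81.1] yaw -97.1 tilt 6.97 tz [0.121 0.009] t 26.88 w 47.2 F [-0.6 -0.1 -5.6]
turn 0.5 shift [ 6.4  2.1 33. ] rows>=0.8 0.1
```

View pics/w7.png

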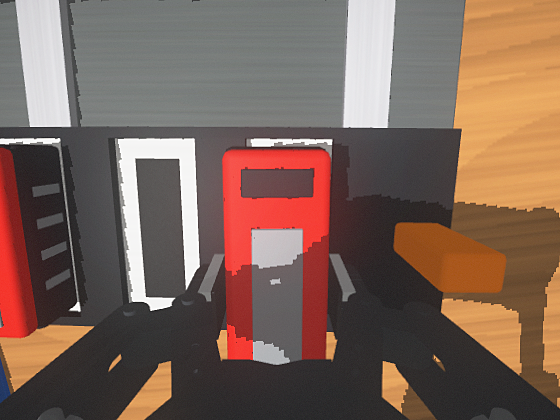

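Emit:
carry_out --series '[[[6.5, 3, 6], 0.5], [[0, 3, 15], 0], [[0, 2, 9], 0]]'

```text
clock: 27.13
position: [0.4694, -0.022, 0.0515]
ee_rot: [0.051, -0.656, 0.752, -0.038]
contact_force: [-13.2, 13.8, 66.6]
width: 0.0477
```

```bash
python3 - <<'E'
from h import *
plan([(474,-22.5,46,-97.6)])
E
```

```text
at [469.4 -22.   51.5] yaw -97.7 tilt 7.27 tz [0.126 0.01 ] t 27.13 w 47.7 F [-13.2  13.8  66.6]
turn -0.1 shift [ 0.1 -3.9  6. ] rows>=0.2 0.0
```

Emit:
carry_out --series '[[[0, 0, -1], 0], [[0, 0, 0], 0], [[0, 0, 0], 0], [[0, 0, 0], 0]]' --fingers 72

```text
clock: 27.47
position: [0.4713, -0.0255, 0.0553]
ee_rot: [0.053, -0.654, 0.754, -0.042]
contact_force: [1.0, -0.6, 1.0]
width: 0.072
```

Emit:
carry_out --series '[[[0, 2, -30], 0], [[0, 15, -40], 0], [[0, 15, -40], 0], [[0, 15, -40], 0], [[0, 15, -35], 0]]'

```text
clock: 27.88
position: [0.3838, -0.0201, 0.2302]
ee_rot: [0.05, -0.653, 0.755, -0.038]
contact_force: [1.0, -0.9, -0.3]
width: 0.0722
```

```bash
python3 - <<'E'
import m
from h import *
plan([])
for b in blobs(m.c,(0,120,60),(6,255,255),.075,300): print("red",b)
cv2.imwrite("pics/w8.png",m.c["f"])
E
```

```text
green {'px': (5, 236), 'A': 428.0, 'xy': (405.3, 272.8), 'LW': (65, 16), 'th': -18.0}
red {'px': (271, 120), 'A': 5485.5, 'xy': (473.8, -20.8), 'LW': (121, 50), 'th': -7.0}
red {'px': (95, 119), 'A': 5408.5, 'xy': (503.5, 163.8), 'LW': (120, 53), 'th': -7.5}
bay {'px': (531, 300), 'A': 2195.0, 'xy': (223.1, -308.2), 'LW': (91, 47), 'th': 62.9}
bay {'px': (271, 140), 'A': 1212.5, 'xy': (459.7, -18.5), 'LW': (72, 24), 'th': -6.6}
bay {'px': (195, 121), 'A': 5078.0, 'xy': (486.6, 62.5), 'LW': (123, 52), 'th': -7.4}
bay {'px': (319, 26), 'A': 1344.5, 'xy': (564.5, -85.0), 'LW': (51, 27), 'th': -7.4}
bay {'px': (122, 28), 'A': 1403.0, 'xy': (595.1, 121.8), 'LW': (57, 28), 'th': -7.8}
tray {'px': (43, 198), 'A': 10471.0, 'xy': (433.0, 296.6), 'LW': (230, 131), 'th': -3.2}
at [383.7 -20.3 236.2] yaw -98.2 tilt 7.65 tz [0.133 0.005] t 27.93 w 72.0 F [-2.1  1.5  4.1]
red {'px': (271, 120), 'A': 5485.5, 'xy': (471.2, -21.6), 'LW': (111, 46), 'th': -7.0}
red {'px': (95, 119), 'A': 5408.5, 'xy': (498.8, 149.1), 'LW': (111, 49), 'th': -7.5}
```

View pics/w8.png

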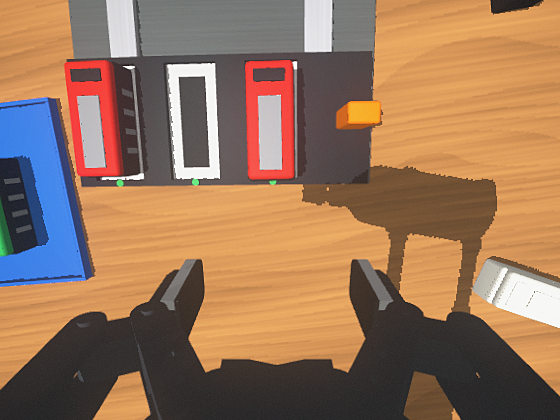

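```bash
python3 - <<'E'
from h import *
for n in("scene","top"):
  c=cam(n)
  for b in blobs(c,(0,120,60),(6,255,255),.075,100):
    if 430<b["xy"][0]<660 and -360<b["xy"][1]<200: print(n,b)
  im=c["f"]
  if n=="scene": cv2.imwrite("pics/s2.png",cv2.resize(im[150:330,190:420],None,fx=3.4,fy=3.2,interpolation=cv2.INTER_CUBIC))
plan([(617,-302,250,-87.7)])
E
```

```text
scene {'px': (254, 318), 'A': 451.5, 'xy': (640.5, -322.3), 'LW': (114, 50), 'th': 3.0}
scene {'px': (285, 229), 'A': 307.5, 'xy': (480.5, -26.7), 'LW': (125, 56), 'th': -9.1}
scene {'px': (326, 207), 'A': 228.5, 'xy': (509.5, 141.2), 'LW': (120, 56), 'th': -5.7}
top {'px': (284, 205), 'A': 152.5, 'xy': (489.1, -27.5), 'LW': (75, 53), 'th': -8.0}
top {'px': (238, 205), 'A': 371.0, 'xy': (497.7, 150.2), 'LW': (116, 54), 'th': -6.9}
top {'px': (354, 177), 'A': 322.5, 'xy': (607.3, -302.4), 'LW': (113, 49), 'th': 1.9}
at [385.5 -20.4 231.2] yaw -98.2 tilt 7.53 tz [0.131 0.006] t 28.03 w 72.0 F [ 0.4 -0.6 -0.4]
turn -10.5 shift [ 290.3 -221.1   10. ] rows>=8.8 1.5
```

View pics/s2.png

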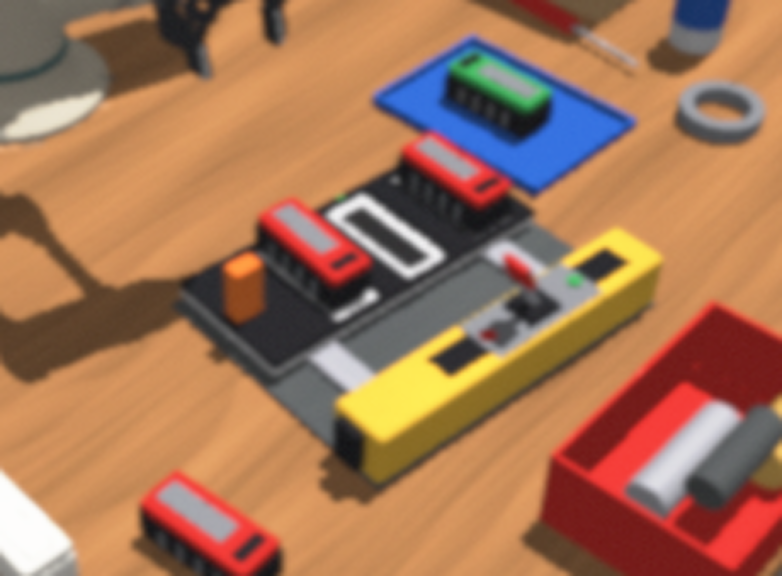

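The scene crop shows the pack in bay 3 sitting too far back, at about (315,245). The front strip of the bay is bare and its back end seems to ride on the bay edge. I'll nudge it forward with closed fingers.

```bash
python3 - <<'E'
from h import *
plan([(372,-10,100,-97.6),(372,-10,46,-97.6),(400,-13.5,46,-97.6)])
E
```

```text
at [385.5 -20.4 231.2] yaw -98.2 tilt 7.53 tz [0.131 0.006] t 28.03 w 72.0 F [ 0.4 -0.6 -0.4]
turn -0.6 shift [ -5.5  31.6 128.3] rows>=3.2 0.1
turn -0.0 shift [ 1.3  7.  53.5] rows>=1.3 0.0
turn -0.0 shift [ -0.2 -28.    3.6] rows>=0.7 0.0
```

Emit:
carry_out --series '[[[-5, 8, 28], -0.6], [[0, 9, 34], 0], [[0, 9, 34], 0], [[0, 8, 34], 0], [[0, 8, 34], 0], [[0, 3, 14], 0]]' --fingers 0

```text
clock: 28.53
position: [0.3718, -0.0112, 0.0457]
ee_rot: [0.056, -0.655, 0.752, -0.049]
contact_force: [-0.4, 0.0, -0.3]
width: 0.0005
```

```bash
python3 - <<'E'
from h import *
plan([(400,-13.5,46,-97.6)])
E
```

```text
at [371.8 -11.2  45.7] yaw -97.7 tilt 8.58 tz [ 0.149 -0.   ] t 28.53 w 0.5 F [-0.4  0.  -0.3]
turn -0.1 shift [ -1.5 -28.    3.9] rows>=0.7 0.0
```

Emit:
carry_out --series '[[[-1, -12, 2], 0], [[0, -8, 1], 0], [[0, -5, 1], 0]]'

```text
clock: 28.78
position: [0.3928, -0.0127, 0.0394]
ee_rot: [0.052, -0.655, 0.752, -0.043]
contact_force: [0.5, 0.2, 0.1]
width: -0.0003
```

Emit:
carry_out --series '[[[0, -5, 1], 0], [[0, -4, 1], 0]]'

```text
clock: 28.95
position: [0.4058, -0.0147, 0.0399]
ee_rot: [0.052, -0.655, 0.752, -0.044]
contact_force: [-2.2, 0.6, -1.8]
width: -0.0002
```

Emit:
carry_out --series '[[[0, 12, 0], 0], [[0, 12, -30], 0], [[0, 5, -40], 0], [[0, 5, -40], 0], [[0, 5, -40], 0], [[0, 5, -25], 0]]' --fingers 85

```text
clock: 29.45
position: [0.3342, -0.0084, 0.2114]
ee_rot: [0.051, -0.656, 0.752, -0.042]
contact_force: [1.0, 0.3, 0.7]
width: 0.0721
```

```bash
python3 - <<'E'
from h import *
plan([(617,-303,250,-87.7)])
for n in("wrist","scene"):
  c=cam(n)
  for b in blobs(c,(0,120,60),(6,255,255),.075,200):
    if 430<b["xy"][0]<700 and -360<b["xy"][1]<200: print(n,b)
  for b in blobs(c,(0,0,200),(180,40,255),.033,3000 if n=="wrist" else 100): 
    if 430<b["xy"][0]<700 and -100<b["xy"][1]<200: print("bay",b)
  if n=="scene": cv2.imwrite("pics/s3.png",cv2.resize(c["f"][150:330,190:420],None,fx=3.4,fy=3.2,interpolation=cv2.INTER_CUBIC))
E
```

```text
at [334.2  -8.4 211.4] yaw -97.8 tilt 7.56 tz [0.132 0.003] t 29.45 w 72.1 F [1.  0.3 0.7]
turn -10.1 shift [ 305.4 -273.9   -2. ] rows>=9.8 1.4
wrist {'px': (275, 66), 'A': 5702.0, 'xy': (469.9, -21.3), 'LW': (105, 45), 'th': -7.7}
wrist {'px': (83, 61), 'A': 6443.5, 'xy': (496.0, 149.3), 'LW': (107, 50), 'th': -7.5}
bay {'px': (193, 70), 'A': 6003.0, 'xy': (485.5, 62.8), 'LW': (123, 52), 'th': -7.7}
scene {'px': (254, 318), 'A': 452.0, 'xy': (640.5, -322.2), 'LW': (114, 50), 'th': 3.0}
scene {'px': (285, 230), 'A': 301.5, 'xy': (485.8, -29.2), 'LW': (119, 57), 'th': -7.0}
scene {'px': (326, 207), 'A': 227.5, 'xy': (509.5, 141.5), 'LW': (120, 55), 'th': -5.7}
```

View pics/s3.png

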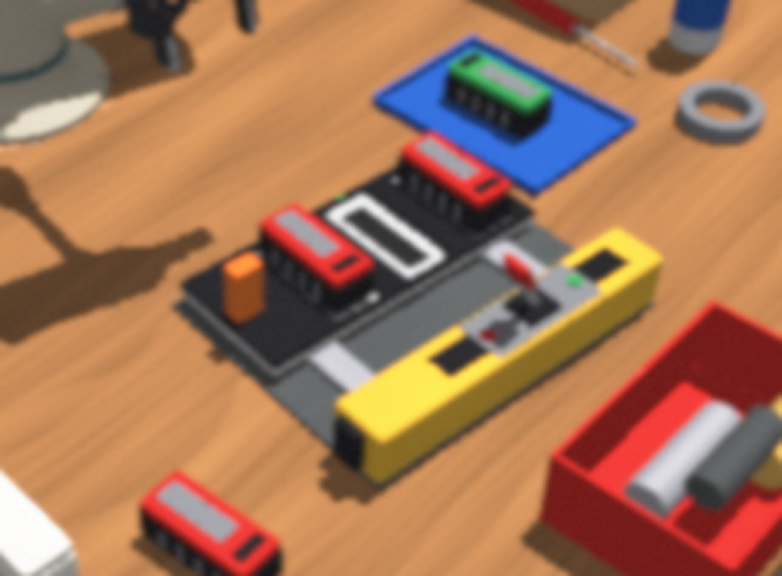

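The pack dropped into bay 3; its scene dimensions and angle now match those of the bay 1 pack. On to the last flat pack.

Emit:
carry_out --series '[[[0, 0, 0], -5], [[10, -9, -3], -5.1], [[27, -24, -3], 0], [[28, -25, -3], 0], [[28, -25, 0], 0], [[28, -25, 0], 0], [[28, -25, 0], 0], [[28, -25, 0], 0], [[28, -25, 0], 0], [[28, -25, 0], 0]]' --fingers 85

```text
clock: 30.38
position: [0.5445, -0.2319, 0.2443]
ee_rot: [-0.049, 0.724, -0.686, 0.046]
contact_force: [0.0, 1.5, -0.4]
width: 0.0849
```

```bash
python3 - <<'E'
from h import *
plan([(600,-303,200,-87.7)])
E
```

```text
at [ 544.5 -231.9  244.3] yaw -86.9 tilt 7.69 tz [0.133 0.009] t 30.38 w 84.9 F [ 0.   1.5 -0.4]
turn 0.8 shift [ 73.4 -46.3  50.7] rows>=2.4 0.1
```

Emit:
carry_out --series '[[[24, -15, 14], 0.8], [[22, -14, 16], 0], [[12, -8, 16], 0], [[0, 0, 6], 0]]'

```text
clock: 30.72
position: [0.5976, -0.2974, 0.193]
ee_rot: [-0.05, 0.718, -0.693, 0.049]
contact_force: [-1.0, 0.0, -0.6]
width: 0.0851
```

```bash
python3 - <<'E'
import m
from h import *
plan([(615,-303,100,-87.7),(615,-303,18,-87.7)])
E
```

```text
red {'px': (13, 319), 'A': 1655.5, 'xy': (468.3, -20.4), 'LW': (110, 26), 'th': -6.5}
red {'px': (286, 192), 'A': 5161.0, 'xy': (619.2, -304.5), 'LW': (110, 45), 'th': 2.4}
red {'px': (48, 10), 'A': 1831.5, 'xy': (777.8, -83.7), 'LW': (88, 17), 'th': -89.3}
bay {'px': (366, 336), 'A': 968.5, 'xy': (468.3, -404.0), 'LW': (65, 32), 'th': -4.1}
bay {'px': (536, 236), 'A': 2442.0, 'xy': (586.5, -580.1), 'LW': (83, 48), 'th': -40.0}
bay {'px': (88, 220), 'A': 1653.5, 'xy': (582.2, -100.1), 'LW': (72, 27), 'th': -7.5}
bay {'px': (432, 194), 'A': 493.5, 'xy': (622.0, -455.1), 'LW': (37, 24), 'th': 75.7}
at [ 596.2 -295.8  192. ] yaw -87.9 tilt 7.82 tz [0.136 0.006] t 30.77 w 84.9 F [-0.   0.1 -1.6]
turn -0.2 shift [ 8.  -5.8 93.6] rows>=2.3 0.0
turn -0.0 shift [ 0.  11.2 81.2] rows>=2.0 0.0
```

Emit:
carry_out --series '[[[4, -2, 28], 0], [[4, 0, 34], 0], [[1, 0, 32], 0], [[0, 2, 30], 0], [[0, 3, 25], 0], [[0, 3, 10], 0]]'

```text
clock: 31.27
position: [0.6107, -0.2993, 0.0332]
ee_rot: [-0.051, 0.719, -0.692, 0.049]
contact_force: [-0.8, 0.1, -0.6]
width: 0.0846
```

```bash
python3 - <<'E'
from h import *
plan([(616.5,-304,18,-87.7)])
E
```

```text
at [ 610.7 -299.3   33.2] yaw -87.8 tilt 8.11 tz [0.141 0.005] t 31.27 w 84.6 F [-0.8  0.1 -0.6]
turn -0.1 shift [ 4.9 -3.4 15.8] rows>=0.4 0.0
```

Emit:
carry_out --series '[[[5, -3, 10], 0], [[0, 0, 2], 0]]'

```text
clock: 31.43
position: [0.6121, -0.3005, 0.0186]
ee_rot: [-0.05, 0.719, -0.692, 0.045]
contact_force: [1.6, -0.2, 0.9]
width: 0.0851
```

Emit:
carry_out --series '[[[0, 0, 0], 0], [[0, 0, 0], 0], [[0, 0, 0], 0], [[0, 0, 0], 0]]' --fingers 30 --squeeze 40

```text
clock: 31.77
position: [0.6133, -0.3018, 0.0225]
ee_rot: [-0.05, 0.72, -0.691, 0.049]
contact_force: [0.6, 1.1, -3.2]
width: 0.0473
```

Emit:
carry_out --series '[[[0, 0, -24], 0], [[0, 0, -36], 0], [[0, 0, -36], 0], [[0, 0, -20], 0]]'

```text
clock: 32.1
position: [0.5918, -0.2981, 0.134]
ee_rot: [-0.049, 0.72, -0.691, 0.039]
contact_force: [0.8, -0.3, -3.3]
width: 0.0475
```

```bash
python3 - <<'E'
from h import *
plan([(484,64,130,-97.6)])
E
```

```text
at [ 591.8 -298.1  134. ] yaw -87.7 tilt 7.16 tz [0.124 0.017] t 32.1 w 47.5 F [ 0.8 -0.3 -3.3]
turn 9.9 shift [-344.5  155.    -3.3] rows>=9.1 1.4
```

Emit:
carry_out --series '[[[-8, 3, 0], 5], [[-20, 9, 0], 4.9], [[-37, 17, 0], 0], [[-37, 17, 0], 0], [[-37, 17, 0], 0], [[-37, 17, 0], 0], [[-37, 17, 0], 0], [[-37, 17, 0], 0], [[-34, 15, 0], 0], [[-25, 11, 0], 0]]'

```text
clock: 32.93
position: [0.4915, 0.0285, 0.1317]
ee_rot: [0.054, -0.648, 0.758, -0.042]
contact_force: [0.7, 0.4, -4.9]
width: 0.0477
```

```bash
python3 - <<'E'
from h import *
plan([(479,64.5,90,-97.6),(479,64.5,48,-97.6)])
E
```

```text
at [491.5  28.5 131.7] yaw -98.8 tilt 7.83 tz [0.136 0.007] t 32.93 w 47.7 F [ 0.7  0.4 -4.9]
turn -1.2 shift [-32.9  22.7  39.8] rows>=1.4 0.2
turn -0.0 shift [ 1.1  5.6 41.6] rows>=1.0 0.0
```

Emit:
carry_out --series '[[[-18, 11, 8], -1.2], [[-10, 7, 14], 0], [[0, 2, 14], 0], [[0, 0, 3], 0]]'

```text
clock: 33.27
position: [0.4741, 0.069, 0.0918]
ee_rot: [0.055, -0.659, 0.749, -0.04]
contact_force: [-1.2, -0.3, -3.7]
width: 0.0474
```

```bash
python3 - <<'E'
import runpy,sys
sys.argv=["hold.py","pics/w9.png"]; runpy.run_path("hold.py")
from h import *
plan([(479,64.5,48,-97.6)])
E
```

```text
at [474.1  69.   91.8] yaw -97.1 tilt 7.75 tz [0.134 0.013] t 33.27 w 47.4 F [-1.2 -0.3 -3.7]
pack {'px': (277, 228), 'A': 15799.0, 'xy': (488.7, 67.6), 'LW': (97, 45), 'th': -7.1}
pack {'px': (436, 208), 'A': 10293.0, 'xy': (490.9, 2.1), 'LW': (80, 35), 'th': -7.4}
pack {'px': (134, 204), 'A': 9719.5, 'xy': (508.5, 125.5), 'LW': (80, 35), 'th': -7.3}
bay {'px': (276, 245), 'A': 2225.0, 'xy': (466.9, 72.9), 'LW': (36, 35), 'th': 83.2}
bay {'px': (445, 211), 'A': 1032.5, 'xy': (476.7, -44.0), 'LW': (26, 25), 'th': 82.8}
bay {'px': (129, 246), 'A': 3842.0, 'xy': (477.9, 179.6), 'LW': (86, 26), 'th': -7.4}
bay {'px': (401, 139), 'A': 625.0, 'xy': (516.4, -25.3), 'LW': (52, 44), 'th': 82.9}
bay {'px': (287, 131), 'A': 827.0, 'xy': (545.8, 56.2), 'LW': (52, 8), 'th': 82.7}
bay {'px': (487, 57), 'A': 4811.0, 'xy': (575.0, -76.1), 'LW': (69, 28), 'th': -7.4}
bay {'px': (173, 56), 'A': 4598.5, 'xy': (601.6, 124.1), 'LW': (70, 28), 'th': -7.6}
at [474.3  68.8  92. ] yaw -97.2 tilt 7.74 tz [0.134 0.013] t 33.32 w 47.1 F [-0.8  0.7 -4.6]
turn 0.4 shift [ 5.   0.6 44.2] rows>=1.1 0.1
```

View pics/w9.png

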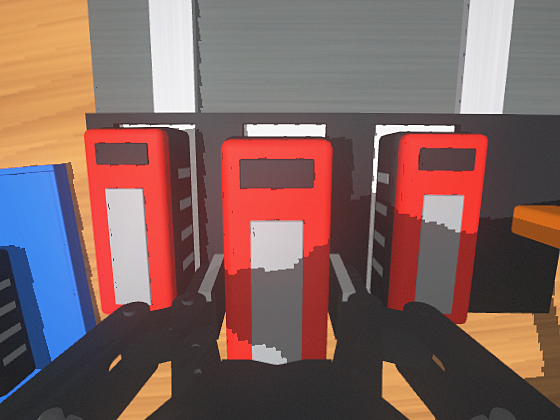

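Emit:
carry_out --series '[[[5, 0, 8], 0.4], [[0, 0, 16], 0], [[0, 0, 11], 0]]'

```text
clock: 33.57
position: [0.482, 0.063, 0.0596]
ee_rot: [0.058, -0.656, 0.752, -0.042]
contact_force: [0.5, -0.0, -4.6]
width: 0.0476
```

```bash
python3 - <<'E'
from h import *
plan([(479,64.5,48,-97.6)])
E
```

```text
at [482.   63.   59.6] yaw -97.7 tilt 8.24 tz [0.143 0.013] t 33.57 w 47.6 F [ 0.5 -0.  -4.6]
turn -0.1 shift [-0.8  4.7 11.1] rows>=0.3 0.0
```

Emit:
carry_out --series '[[[-1, 4, 7], 0], [[0, 2, 6], 0]]'

```text
clock: 33.73
position: [0.4803, 0.0639, 0.0464]
ee_rot: [0.06, -0.654, 0.753, -0.043]
contact_force: [-12.7, 13.0, 56.4]
width: 0.0472
```

```bash
python3 - <<'E'
from h import *
plan([(479,64.5,48,-97.6)])
E
```

```text
at [480.3  63.9  46.4] yaw -97.9 tilt 8.43 tz [0.146 0.013] t 33.73 w 47.2 F [-12.7  13.   56.4]
turn -0.3 shift [-0.5  1.2 -1.8] rows>=0.1 0.0
```

On the floor of the bay: contact came at 0.046. Release, back off and check.

Emit:
carry_out --series '[[[0, 0, -1], 0], [[0, 0, 0], 0], [[0, 0, 0], 0], [[0, 0, 0], 0]]' --fingers 68

```text
clock: 34.07
position: [0.4845, 0.0622, 0.05]
ee_rot: [0.063, -0.653, 0.754, -0.046]
contact_force: [0.2, 0.4, 0.8]
width: 0.0679
```

Emit:
carry_out --series '[[[0, 2, -30], 0], [[0, 15, -40], 0], [[0, 15, -40], 0], [[0, 20, -40], 0], [[0, 25, -30], 0]]'

```text
clock: 34.48
position: [0.3844, 0.0693, 0.2154]
ee_rot: [0.06, -0.651, 0.755, -0.044]
contact_force: [0.5, 0.1, 0.8]
width: 0.0681
```

```bash
python3 - <<'E'
from h import *
plan([(463,-104,150,-97.6)])
for n in("wrist","scene"):
  c=cam(n)
  for b in blobs(c,(0,120,60),(6,255,255),.075,150):
    if 430<b["xy"][0]<560 and -360<b["xy"][1]<200: print(n,b)
  if n=="wrist":
    for b in blobs(c,(5,170,100),(18,255,255),.097,200): 
      if 420<b["xy"][0]<500 and -160<b["xy"][1]<-60: print("grip",b)
    w=cv2.resize(c["f"],(400,300))
  else: s=cv2.resize(c["f"][180:270,230:380],(400,300),interpolation=cv2.INTER_CUBIC)
cv2.imwrite("pics/c10.png",np.hstack([w,s]))
E
```

```text
at [384.4  69.3 215.4] yaw -98.3 tilt 8.58 tz [0.149 0.012] t 34.48 w 68.1 F [0.5 0.1 0.8]
turn -0.7 shift [163.3 -91.   74.4] rows>=4.8 0.1
wrist {'px': (178, 106), 'A': 5954.5, 'xy': (499.6, 150.9), 'LW': (111, 47), 'th': -7.6}
wrist {'px': (273, 106), 'A': 5948.0, 'xy': (486.2, 63.4), 'LW': (111, 45), 'th': -8.0}
wrist {'px': (366, 104), 'A': 6270.0, 'xy': (475.0, -20.6), 'LW': (111, 47), 'th': -7.3}
grip {'px': (451, 106), 'A': 1028.0, 'xy': (464.3, -92.3), 'LW': (59, 25), 'th': -83.4}
scene {'px': (286, 230), 'A': 320.5, 'xy': (487.5, -28.2), 'LW': (118, 59), 'th': -7.0}
scene {'px': (307, 218), 'A': 292.0, 'xy': (498.4, 56.4), 'LW': (119, 60), 'th': -7.4}
scene {'px': (326, 207), 'A': 226.0, 'xy': (512.0, 141.3), 'LW': (120, 55), 'th': -5.7}
```

View pics/c10.png

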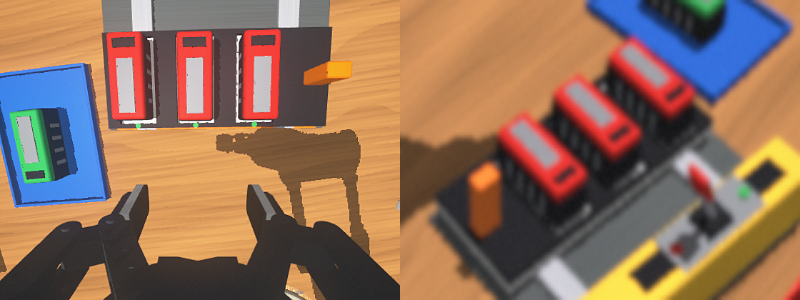

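All three flats sit evenly in their bays, at (128,75), (195,75) and (262,75) in the left half. The placing may have pushed the deck a millimetre or two. I'll grip the block, pull against the stop once more, then push home.

Emit:
carry_out --series '[[[25, -12, 8], -0.7], [[38, -14, 5], 0], [[38, -14, 5], 0], [[36, -14, 5], 0], [[15, -8, 5], 0]]' --fingers 75

```text
clock: 35.0
position: [0.4311, -0.0909, 0.1964]
ee_rot: [0.067, -0.661, 0.746, -0.051]
contact_force: [0.7, 0.6, 0.5]
width: 0.0748
```

```bash
python3 - <<'E'
from h import *
plan([(463,-104,130,-97.6),(463,-104,68,-97.6)])
E
```

```text
at [431.1 -90.9 196.4] yaw -96.7 tilt 9.71 tz [0.168 0.013] t 35.0 w 74.8 F [0.7 0.6 0.5]
turn 0.9 shift [ 11.1 -22.   70.6] rows>=1.8 0.1
turn -0.0 shift [ 2.2 10.2 61.1] rows>=1.5 0.0
```

Emit:
carry_out --series '[[[8, -12, 16], 0.9], [[4, -9, 22], 0], [[0, 0, 28], 0], [[0, 3, 26], 0], [[1, 4, 20], 0]]'

```text
clock: 35.42
position: [0.4719, -0.1174, 0.0854]
ee_rot: [0.07, -0.65, 0.754, -0.059]
contact_force: [-0.1, -0.5, -0.0]
width: 0.0746
```

```bash
python3 - <<'E'
from h import *
plan([(463,-104,66,-97.6)])
E
```

```text
at [ 471.9 -117.4   85.4] yaw -98.3 tilt 10.48 tz [0.182 0.001] t 35.42 w 74.6 F [-0.1 -0.5 -0. ]
turn -0.7 shift [-11.6  14.   17.5] rows>=0.6 0.1
```

Emit:
carry_out --series '[[[-11, 12, 6], -0.7], [[0, 1, 8], 0]]'

```text
clock: 35.58
position: [0.4614, -0.1047, 0.0637]
ee_rot: [0.067, -0.654, 0.751, -0.056]
contact_force: [0.3, -0.3, -0.1]
width: 0.0751
```

Emit:
carry_out --series '[[[0, 0, 0], 0], [[0, 0, 0], 0], [[0, 0, 0], 0], [[0, 0, 0], 0], [[0, 0, 0], 0]]' --fingers 10 --squeeze 60

```text
clock: 36.0
position: [0.4601, -0.106, 0.0605]
ee_rot: [0.065, -0.655, 0.751, -0.054]
contact_force: [3.4, 5.6, -8.7]
width: 0.0289
```

Emit:
carry_out --series '[[[0, 8, 0], 0], [[0, 9, 0], 0]]'

```text
clock: 36.17
position: [0.4542, -0.1053, 0.0606]
ee_rot: [0.072, -0.652, 0.752, -0.063]
contact_force: [29.8, 12.1, -29.2]
width: 0.0289
```

At the stop: about 30 N of pull force. I hold there, then push home.

Emit:
carry_out --series '[[[0, 5, 0], 0], [[0, 5, 0], 0], [[0, 0, 0], 0], [[0, 0, 0], 0]]'

```text
clock: 36.5
position: [0.4548, -0.1053, 0.0604]
ee_rot: [0.078, -0.65, 0.752, -0.071]
contact_force: [0.9, 1.5, -3.6]
width: 0.0289
```

Emit:
carry_out --series '[[[0, -10, 2], 0], [[0, -12, 2], 0], [[0, -12, 2], 0], [[0, -12, 2], 0], [[0, -12, 1.5], 0], [[0, -12, 1.5], 0]]'

```text
clock: 37.0
position: [0.5025, -0.1115, 0.0605]
ee_rot: [0.063, -0.656, 0.75, -0.055]
contact_force: [-8.2, 1.3, -2.6]
width: 0.0291
```

```bash
python3 - <<'E'
from h import *
plan([(551,-116,66,-97.6)])
E
```

```text
at [ 502.5 -111.5   60.5] yaw -97.5 tilt 9.53 tz [0.166 0.   ] t 37.0 w 29.1 F [-8.2  1.3 -2.6]
turn 0.1 shift [ -2.1 -49.    2.6] rows>=1.2 0.0
```

Emit:
carry_out --series '[[[0, -12, 1.5], 0], [[0, -12, 1.5], 0], [[0, -12, 1], 0], [[0, -12, 1], 0], [[0, -12, 1], 0], [[0, -10, 1], 0]]'

```text
clock: 37.5
position: [0.543, -0.1168, 0.06]
ee_rot: [0.041, -0.663, 0.747, -0.031]
contact_force: [-33.0, -0.2, 30.7]
width: 0.029
```

```bash
python3 - <<'E'
from h import *
plan([(551,-116,66,-97.6)])
E
```

```text
at [ 543.  -116.8   60. ] yaw -96.8 tilt 5.95 tz [0.103 0.008] t 37.5 w 29.0 F [-33.   -0.2  30.7]
turn 0.8 shift [-2.  -8.4 -5.1] rows>=0.2 0.1
```

Emit:
carry_out --series '[[[0, -9, 1], 0], [[0, -9, 1], 0], [[0, -9, 0], 0], [[0, -2, 0], 0]]'

```text
clock: 37.83
position: [0.542, -0.1169, 0.06]
ee_rot: [0.021, -0.667, 0.745, -0.009]
contact_force: [5.5, 2.6, -10.8]
width: 0.029
```

Emit:
carry_out --series '[[[0, 0, 0], 0], [[0, 0, 0], 0], [[0, 0, 0], 0], [[0, 0, 0], 0]]' --fingers 70

```text
clock: 38.17
position: [0.545, -0.1176, 0.062]
ee_rot: [0.024, -0.666, 0.746, -0.012]
contact_force: [0.4, 0.2, -0.1]
width: 0.0697
```

Emit:
carry_out --series '[[[0, 0, -25], 0], [[0, 5, -35], 0], [[0, 10, -40], 0], [[0, 15, -40], 0], [[0, 15, -40], 0], [[0, 10, -30], 0]]'

```text
clock: 38.67
position: [0.48, -0.1136, 0.2688]
ee_rot: [0.023, -0.665, 0.746, -0.007]
contact_force: [1.0, -0.9, -0.4]
width: 0.0703
```

```bash
python3 - <<'E'
from h import *
# start on -y side of OFF paddle; pivot (671,37.5)
p=np.array([671,37.5]); e=np.array([.132,.991]); a=p-66*e
plan([(a[0],a[1],230,-97.6),(a[0],a[1],128,-97.6)])
c=cam("wrist"); cv2.imwrite("pics/w11.png",c["f"])
for b in blobs(c,(0,120,60),(6,255,255),.075,100): print(b)
for b in blobs(c,(21,100,100),(35,255,255),.07,2000): print("dock",b)
E
```

```text
at [ 480.  -113.6  268.8] yaw -96.5 tilt 2.71 tz [0.043 0.02 ] t 38.67 w 70.3 F [ 1.  -0.9 -0.4]
turn 1.1 shift [-108.  -167.5   48.3] rows>=4.9 0.2
turn -0.0 shift [  2.6   4.1 101.9] rows>=2.4 0.0
{'px': (201, 124), 'A': 4404.5, 'xy': (559.0, -35.0), 'LW': (110, 47), 'th': -7.2}
{'px': (124, 123), 'A': 4462.5, 'xy': (570.4, 49.1), 'LW': (111, 49), 'th': -8.0}
{'px': (45, 120), 'A': 4487.0, 'xy': (583.9, 136.5), 'LW': (111, 51), 'th': -7.6}
{'px': (162, 21), 'A': 155.0, 'xy': (665.6, -14.0), 'LW': (14, 13), 'th': -11.2}
{'px': (99, 9), 'A': 261.0, 'xy': (684.2, 49.1), 'LW': (17, 17), 'th': 82.0}
dock {'px': (200, 35), 'A': 8795.5, 'xy': (659.2, 2.6), 'LW': (331, 60), 'th': 82.3}
```

View pics/w11.png

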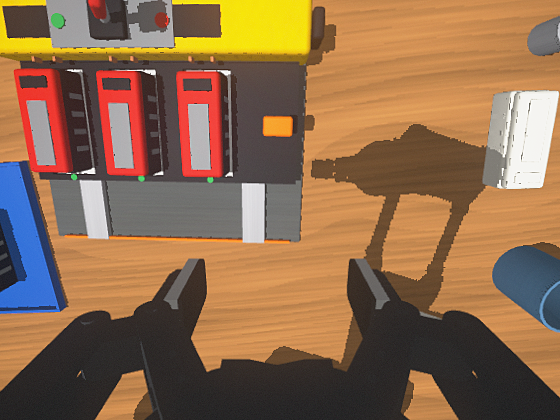

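The deck is home with the packs back at the home bay positions. The toggle still leans OFF: paddle at (99,9), ray at about y=15 mm. Now flip it ON from the -y side.

Emit:
carry_out --series '[[[-14, -22, 6], 1.1], [[-20, -31, 9], 0], [[-20, -31, 9], 0], [[-20, -31, 9], 0], [[-18, -27, 8], 0], [[-10, -15, 5], 0]]' --fingers 0

```text
clock: 39.22
position: [0.6606, -0.0336, 0.2513]
ee_rot: [0.031, -0.655, 0.755, -0.022]
contact_force: [-0.9, -0.3, -0.4]
width: -0.0001
```

```bash
python3 - <<'E'
from h import *
plan([(662.3,-28,128,-97.6)])
E
```

```text
at [660.6 -33.6 251.3] yaw -98.1 tilt 4.42 tz [0.077 0.008] t 39.22 w -0.1 F [-0.9 -0.3 -0.4]
turn -0.5 shift [ -3.6   8.3 123.1] rows>=3.0 0.1
```

Emit:
carry_out --series '[[[-1, 2, 26], -0.5], [[0, 3, 32], 0], [[0, 3, 30], 0], [[0, 1, 18], 0], [[0, 0, 6], 0]]'

```text
clock: 39.63
position: [0.6721, -0.026, 0.1356]
ee_rot: [0.037, -0.66, 0.75, -0.027]
contact_force: [-0.9, -0.3, 0.8]
width: 0.0001
```

```bash
python3 - <<'E'
from h import *
plan([(662.3,-28,128,-97.6),(670.5,35,128,-97.6)])
E
```

```text
at [672.1 -26.  135.6] yaw -97.2 tilt 5.25 tz [0.091 0.01 ] t 39.63 w 0.1 F [-0.9 -0.3  0.8]
turn 0.4 shift [ 3.4 10.1  6.7] rows>=0.3 0.1
turn -0.0 shift [-63.5   0.3   1.3] rows>=1.5 0.0
```

Emit:
carry_out --series '[[[-6, 5, 5], 0.4], [[-10, 3, 2], 0], [[-11, 1, 2], 0], [[-11, 0, 2], 0], [[-11, 0, 2], 0], [[-10, 0, 1], 0], [[-4, 0, 1], 0]]'

```text
clock: 40.22
position: [0.6764, 0.0416, 0.1257]
ee_rot: [0.04, -0.656, 0.753, -0.031]
contact_force: [0.6, -0.2, -0.1]
width: -0.0002
```

```bash
python3 - <<'E'
from h import *
plan([(671,38,128,-97.6)])
E
```

```text
at [676.4  41.6 125.7] yaw -97.8 tilt 5.81 tz [0.101 0.007] t 40.22 w -0.2 F [ 0.6 -0.2 -0.1]
turn -0.2 shift [ 4.2  4.6 -2.8] rows>=0.2 0.0
```

Emit:
carry_out --series '[[[6, 0, -15], 0], [[0, 8, -30], 0], [[0, 20, -30], 0], [[0, 25, -25], 0], [[0, 25, -25], 0], [[0, 25, -25], 0], [[0, 15, -15], 0], [[0, 0, 0], 0]]'

```text
clock: 40.88
position: [0.5391, 0.0606, 0.2844]
ee_rot: [0.044, -0.659, 0.751, -0.028]
contact_force: [0.9, 0.1, 0.2]
width: 0.0003
```

```bash
python3 - <<'E'
from h import *
plan([])
c=cam("wrist"); cv2.imwrite("pics/w12.png",c["f"])
for z in (.075,.14):
  for b in blobs(c,(0,120,60),(6,255,255),z,100): print(z,b)
for b in blobs(c,(40,90,50),(85,255,255),.054,100): print("g",b)
print("tip on/off px",proj(c,[[.675,.068,.151],[.667,.0065,.151]]))
E
```

```text
at [539.1  60.6 284.4] yaw -97.4 tilt 5.96 tz [0.103 0.015] t 40.88 w 0.3 F [0.9 0.1 0.2]
0.075 {'px': (18, 342), 'A': 1106.0, 'xy': (384.8, 447.7), 'LW': (98, 31), 'th': -9.6}
0.075 {'px': (360, 169), 'A': 3789.5, 'xy': (559.5, -31.9), 'LW': (111, 47), 'th': -7.4}
0.075 {'px': (286, 169), 'A': 3630.0, 'xy': (570.7, 52.1), 'LW': (110, 45), 'th': -7.8}
0.075 {'px': (210, 167), 'A': 3647.5, 'xy': (584.5, 140.1), 'LW': (111, 47), 'th': -7.3}
0.075 {'px': (335, 77), 'A': 116.0, 'xy': (665.8, -13.2), 'LW': (13, 12), 'th': 82.5}
0.075 {'px': (258, 61), 'A': 794.0, 'xy': (693.2, 68.1), 'LW': (41, 27), 'th': -8.4}
0.075 {'px': (210, 2), 'A': 130.0, 'xy': (757.5, 106.5), 'LW': (41, 6), 'th': 81.6}
0.14 {'px': (18, 342), 'A': 1106.0, 'xy': (423.6, 375.7), 'LW': (80, 25), 'th': -9.6}
0.14 {'px': (360, 169), 'A': 3789.5, 'xy': (566.7, -17.1), 'LW': (91, 39), 'th': -7.4}
0.14 {'px': (286, 169), 'A': 3630.0, 'xy': (575.9, 51.7), 'LW': (90, 37), 'th': -7.8}
0.14 {'px': (210, 167), 'A': 3647.5, 'xy': (587.2, 123.8), 'LW': (91, 38), 'th': -7.3}
0.14 {'px': (335, 77), 'A': 116.0, 'xy': (653.8, -1.8), 'LW': (11, 10), 'th': 82.5}
0.14 {'px': (258, 61), 'A': 794.0, 'xy': (676.2, 64.8), 'LW': (33, 22), 'th': -8.4}
0.14 {'px': (210, 2), 'A': 130.0, 'xy': (728.8, 96.3), 'LW': (33, 5), 'th': 81.6}
g {'px': (105, 296), 'A': 2491.0, 'xy': (429.1, 320.0), 'LW': (112, 50), 'th': -2.9}
g {'px': (237, 78), 'A': 115.0, 'xy': (684.4, 96.1), 'LW': (14, 14), 'th': -54.8}
tip on/off px [[253.55579764  59.82633704]
 [325.91036899  59.33926649]]
```

```bash
python3 -c "
from rig import manip
print(manip.sign_off())"
```

```text
the job is handed in; nothing more can be done
None
```

The battery swap is complete and I handed the job in at about 41 s of robot time. The hand-in gives no verdict, so the checks below are my own measurements.

**What I did:**
- Flipped the isolator off and pulled the deck out to its stop.
- Moved the one charged pack into the blue tray.
- Laid the three flat packs in the three bays.
- Pulled the deck against its stop again, in case placing the packs had nudged it, then pushed it home until it met the dock at about 33 N.
- Flipped the isolator back on.

**Last checks, from the final wrist picture:**
- **Toggle:** the paddle is at pixel (258,61), which matches the predicted ON position; OFF would be near (326,59).
- **Flat packs:** all are within about 3 mm of the home bay centres, with the size and angle expected when lying flat.
- **Charged pack:** it lies flat in the tray, about 5 mm from the centre.
- **Arm:** clear of everything, reading no contact force.

**What went wrong or stayed unsure:**
- The tool tilted by up to about 12° while pulling. I squared it up once by pressing the closed fingers on the dock.
- One flat pack was gripped too low and had to be set down and regripped.
- The same pack first sat with one end on the edge of bay 3, and I nudged it until it dropped in.
- The placings pressed on the deck with about 55–65 N at the wrist, under the 120 N limit.
- The last wrist picture was checked only by numbers, because the 16-picture viewing limit was reached.
- I did not measure the other bench items again at the end, but the arm never knowingly touched any of them.

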